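# Strip the centrifuge buckets after a tube breakage

### The job

Free every tube adapter that is stuck in the centrifuge buckets: grip it by its rim and twist as you pull, so that its bucket stays standing in the stand, and do not drop it. Put the sound adapters in the ribbed white drying tray, and the cracked one, which carries a card tag on its rim, in the steel decontamination pan. Then raise the wire bail of the bucket that held the cracked adapter, lift that bucket by the bail's grip and stand it upright in the pan as well; leave the other buckets standing in the stand and do not knock over the bottle.

Things in the scene. Friction and masses are not known exactly. Their poses are not given: they have to be found in the camera images.
- stand: fixed aluminium bench stand, plate 104 x 410 x 10 mm; origin under the middle, y along its length. Four buckets stand on the plate at y = -150, -50, +50, +150 mm, each kept from turning by two pairs of low steel guides (tops 24 mm above the bench) beside the bucket's ribs; a bucket comes out straight up
- bucket_a: loose round aluminium centrifuge bucket, the one adapter_a is in at the start (empty if that is absent); 0.4 to 0.65 kg, outer diameter 74 mm, 85 mm tall, floor 5 mm; origin: centre of its underside. Vertical ribs at +y and -y (out to 44.5 mm) sit between the stand's guides, 2 mm play. Wire bail on pivots at +y and -y, 71 mm above the underside
- bucket_a_mouth (a point): centre of bucket_a's rim. An adapter sticks out 22 mm above it, gripped by 3 sprung rubber pads 11 to 19 mm below the rim. Straight pull: 14 to 20 N, more than the bucket weighs, so it comes along. Turn the adapter to and fro about its axis (0.5 N m), rising about 3 mm per radian of turn, and the bucket stays down; free after 10 mm
- adapter_a: grey plastic tube adapter, round, 102 mm tall; origin: centre of its underside. Outer diameter 51 mm up to 60 mm, 57 mm above that; the top 28 mm is an open collar, wall 8 mm (bore 41 mm); solid below. 0.1 kg. Sound, no tag; may be absent
- adapter_a_rim (a point): centre of the top of adapter_a's collar, on its axis
- bucket_b: loose round aluminium centrifuge bucket, the one adapter_b is in at the start (empty if that is absent); 0.4 to 0.65 kg, outer diameter 74 mm, 85 mm tall, floor 5 mm; origin: centre of its underside. Vertical ribs at +y and -y (out to 44.5 mm) sit between the stand's guides, 2 mm play. Wire bail on pivots at +y and -y, 71 mm above the underside
- bucket_b_mouth (a point): centre of bucket_b's rim. An adapter sticks out 22 mm above it, gripped by 3 sprung rubber pads 11 to 19 mm below the rim. Straight pull: 14 to 20 N, more than the bucket weighs, so it comes along. Turn the adapter to and fro about its axis (0.5 N m), rising about 3 mm per radian of turn, and the bucket stays down; free after 10 mm
- adapter_b: grey plastic tube adapter, round, 102 mm tall; origin: centre of its underside. Outer diameter 51 mm up to 60 mm, 57 mm above that; the top 28 mm is an open collar, wall 8 mm (bore 41 mm); solid below. 0.1 kg. Sound, no tag; may be absent
- adapter_b_rim (a point): centre of the top of adapter_b's collar, on its axis
- bucket_c: loose round aluminium centrifuge bucket, the one adapter_c is in at the start (empty if that is absent); 0.4 to 0.65 kg, outer diameter 74 mm, 85 mm tall, floor 5 mm; origin: centre of its underside. Vertical ribs at +y and -y (out to 44.5 mm) sit between the stand's guides, 2 mm play. Wire bail on pivots at +y and -y, 71 mm above the underside
- bucket_c_mouth (a point): centre of bucket_c's rim. An adapter sticks out 22 mm above it, gripped by 3 sprung rubber pads 11 to 19 mm below the rim. Straight pull: 14 to 20 N, more than the bucket weighs, so it comes along. Turn the adapter to and fro about its axis (0.5 N m), rising about 3 mm per radian of turn, and the bucket stays down; free after 10 mm
- adapter_c: grey plastic tube adapter, round, 102 mm tall; origin: centre of its underside. Outer diameter 51 mm up to 60 mm, 57 mm above that; the top 28 mm is an open collar, wall 8 mm (bore 41 mm); solid below. 0.1 kg. Sound, no tag; may be absent
- adapter_c_rim (a point): centre of the top of adapter_c's collar, on its axis
- bucket_x: loose round aluminium centrifuge bucket, the one the tagged adapter is in at the start; 0.4 to 0.65 kg, outer diameter 74 mm, 85 mm tall, floor 5 mm; origin: centre of its underside. Vertical ribs at +y and -y (out to 44.5 mm) sit between the stand's guides, 2 mm play. Wire bail on pivots at +y and -y, 71 mm above the underside
- bucket_x_mouth (a point): centre of bucket_x's rim. An adapter sticks out 22 mm above it, gripped by 3 sprung rubber pads 11 to 19 mm below the rim. Straight pull: 14 to 20 N, more than the bucket weighs, so it comes along. Turn the adapter to and fro about its axis (0.5 N m), rising about 3 mm per radian of turn, and the bucket stays down; free after 10 mm
- bucket_x_bail (a joint): hinge of bucket_x's wire bail about the bucket's y axis: 0 lies level out to the bucket's -x side (towards the robot in the stand), 1.57 stands upright over the mouth, range 0 to 1.95; slightly stiff, stays where it is left
- bucket_x_bail_grip (a point): middle of the black grip sleeve on the crossbar of bucket_x's bail, 84 mm from the pivot line: 12 mm in diameter, 46 mm long along the bucket's y axis, turning freely on the 4 mm wire; the bail's side wires are 89 mm apart
- adapter_x: grey plastic tube adapter, round, 102 mm tall; origin: centre of its underside. Outer diameter 51 mm up to 60 mm, 57 mm above that; the top 28 mm is an open collar, wall 8 mm (bore 41 mm); solid below. 0.1 kg. Cracked: a stiff brown card tag (20 mm wide along y, 22 mm tall, its top folded 14 mm outward) stands on the collar at the +x side, 24.5 mm from the axis
- adapter_x_rim (a point): centre of the top of adapter_x's collar, on its axis
- drying_tray: white plastic tray with a grey mat and thin white ribs on its floor, 150 (x) x 250 (y) x 16 mm, loose, 0.8 kg; origin under its centre; inner floor 4 mm up, walls 4 mm thick
- decon_pan: deeper bright steel decontamination pan with a wire handle at each end (+y, -y), 150 (x) x 250 (y) x 30 mm, loose, 0.9 kg; origin under its centre; inner floor 3 mm up, walls 3 mm thick
- bottle_d: white plastic reagent bottle, 46 mm in diameter, 85 mm tall, 0.12 kg, standing loose to the right of the stand; origin at the centre of its underside; a bystander
There are look-alikes about, which are no part of the job. What is shaped like the adapter_b but orange is not meant.

How it is judged:
By the outcome, as a careful person would: the job done as asked, in the order asked, and still so for the second after the job is handed in, with the robot touching nothing.
Of adapter_a, adapter_b, adapter_c only 2 to 3 are there at a start; the rules pass over those that are not, and their reading is None.
At some moment in a run one of drying_tray, decon_pan may be knocked a few centimetres aside while the robot is not near it.
It also fails if it takes over 210 s, if anything falls off the work surface, if the arm or the gripper's body presses on something with over 40 N, if the wrist force passes 120 N, or if a joint passes its speed limit or range.

### The arm

A 6-joint arm with a two-finger parallel gripper is mounted at the origin on a cart in front of the work surface, level with it; the furniture and walls round the work are solid. World frame = base frame: x ahead of the robot, y to its left, z up, the work surface at z = 0. Lengths are in m, angles in degrees, forces in N, time in s.
With the tool pointing down it reaches from about 0.325 to 0.9 m from the base axis. Payload 6.1 kg.
Tool frame: the origin (TCP) lies at the very end of the fingers, on their centre line; the grasp point (between the pads) lies 19 mm behind it; z points along the fingers, y is the line along which they close (so a half turn about z gives the same grasp; the last joint's range is limited). The gripper opens to 85 mm and grips with 20 to 120 N. Pads are 22 mm wide; open, the fingers measure 114 mm over their backs; the gripper's body (76 mm by 85 mm) begins 54 mm behind the grasp point. The pads swing forward as they close: fully open they stand 13 mm farther back than shut.
Start: joints at [58.551, 12.628, 87.462, -0, 79.91, -7.225], TCP at [0.256, 0.57, 0.231] pointing down, gripper open.
Joint ranges: [-170.65, 170.65], [-52.31, 119.04], [5.05, 147.46], [-71.25, 251.25], [11.57, 151.72], [-153.62, 153.62]. Speed limits (degrees/s): [147.25, 147.25, 172.46, 180, 180, 180].

### API

Orientations are given as a 3x3 rotation matrix whose columns are the frame's x, y, z axes.
In Python, from station import r gives the robot as it stands.
- The arm moves only by the shell command python3 -m inch 'ROWS' [FORCE]. ROWS is JSON, one flat list of numbers, 7 for each row, row after row: the turn, a rotation vector about the tool's x, y, z in degrees, then the shift along the tool's x, y, z in mm, then the gripper command: -1 is fully open, 1 is shut, values between are in proportion. In form: [ax, ay, az, x, y, z, grip, ax, ay, az, x, y, z, grip, ...]. A call has 1 to 5 rows; each row is the pose to reach, as a shift and turn from the pose commanded when the call began, along the tool's axes at that moment; what a row does not reach only later rows make up. A row lasts 1/10 s, in which the tool goes at most 50 mm and 8.59 degrees, less where a joint would pass 70% of its speed; a pose out of reach is approached as far as the arm can. A call with a gripper value outside its range is refused whole. The fingers move at their own pace and stop on an object; FORCE is the grip in N (left out, the last holds). Time passes only in rows, so rows that repeat a pose let the fingers close. It gives the time, the measured TCP pose, the force, the opening and the grip force at its end, in the units of the state.
- r.sense(): the state, without advancing time (a new reading comes with each control period).
- r.grab_frame(name): name is "side" or "top"; returns (picture, depth): 480x640x3 uint8, blue, green, red; 480x640 float32, m along the optical axis (not along the pixel's ray), 0 where there is no reading.
- r.camera_params(name): a dict with "mtx" (3x3 intrinsics, pixels), "R" (3x3) and "t" (3): a world point X has camera coordinates R X + t. Camera axes: x right, y down, z forward; pixel columns grow to the right and rows downward; lengths in m; the calibration is good to about 2 mm. A picture is of the moment at which its call begins. camera_params takes no time and is no camera call.
- r.finish_job(): hands the job in; it is judged then, once.
Trained networks look in the newest picture that a camera, given by its name, has taken for a name from the list of things; names that differ only in an ending like _2 or _b are one class to them, and where a whole thing is asked for, a point or a joint stands for the part that bears it (a point fixed in the world has none). Each returns a list of dicts, best first, with "p" (0 to 1); they miss things now and then, are a little off and sometimes report something else, mostly with a low value. They report only what shows in the picture. A call takes as long as a camera call. They do not tell look-alikes from the thing itself.
- r.trace(camera, query): "pixels" (480x640 bool, what is visible of it) and "extent" ([centre column, centre row, width, height] in pixels, round what is visible of it).
The state is a dict: "time_s": time; "joints": joint angles; "joint_vel": joint speeds; "tau": joint torques, N m; "eef_pos": TCP position; "tcp_rot": TCP orientation; "force": force on the tool from outside, world axes, zero at the start; "ft_torque": the same for the moment, N m; "finger_gap": finger opening in m; "grasp_force": force on a finger pad.
Only numpy, scipy, OpenCV 4.12 (cv2) and the standard library are available. Lean on these libraries where they do the work, as an engineer would, in place of code of your own. Each camera call takes 0.05 s, during which the arm holds its last target. There are 200 camera calls.

## Working session

There is one attempt and no reset: what is moved stays moved. The work goes in short steps, Python scripts to look and compute and a shell command to move; the robot and the scene stay as the last step left them, time stands still between calls to the robot, and variables do not carry over. Pictures are saved under pics/ and viewed, at most 14 in all, crops included, and the job is handed in when it is done.

```bash
ls; mkdir -p pics
cat > h.py <<'E'
import numpy as np, cv2
from station import r
def cloud(cam):
    im,d=r.grab_frame(cam); P=r.camera_params(cam)
    v,u=np.mgrid[:480,:640]; K=np.array(P["mtx"])
    C=np.stack([(u-K[0,2])/K[0,0]*d,(v-K[1,2])/K[1,1]*d,d],-1)
    W=(C-np.array(P["t"]))@np.array(P["R"]); W[d==0]=np.nan
    return im,W
E
python3 - <<'E'
from h import *
for c in ("top","side"):
    im,W=cloud(c); cv2.imwrite(f"pics/{c}0.png",im); np.save(f"{c}0.npy",W)
    for q in ["adapter_a","bucket_a","adapter_x","drying_tray","decon_pan","bottle_d","stand","bucket_x_bail_grip"]:
        for t in r.trace(c,q)[:5]:
            if t["p"]<.3: continue
            p=W[t["pixels"]]; p=p[~np.isnan(p[:,0])]
            print(c,q,round(t["p"],2),np.round(t["extent"]),np.round(np.median(p,0),3) if len(p) else None, np.round(np.percentile(p,[2,98],axis=0),3).tolist() if len(p) else None)
s=r.sense();print(s["time_s"],s["eef_pos"],np.round(s["tcp_rot"],3).tolist(),s["finger_gap"])
E
```

```text
pics
top adapter_a 0.83 [250. 186.  31.  39.] [0.664 0.114 0.107] [[0.634, 0.088, 0.078], [0.687, 0.14, 0.14]]
top adapter_a 0.82 [345. 196.  26.  30.] [ 0.642 -0.082  0.098] [[0.615, -0.108, 0.048], [0.667, -0.057, 0.12]]
top adapter_a 0.73 [295. 191.  29.  34.] [0.653 0.017 0.102] [[0.625, -0.008, 0.076], [0.677, 0.042, 0.12]]
top adapter_a 0.72 [393. 200.  34.  36.] [ 0.634 -0.183  0.099] [[0.606, -0.208, 0.06], [0.66, -0.155, 0.12]]
top adapter_a 0.65 [191. 235.  36.  32.] [0.562 0.233 0.078] [[0.538, 0.208, 0.003], [0.59, 0.26, 0.105]]
top bucket_a 0.9 [392. 212.  50.  59.] [ 0.604 -0.168  0.086] [[0.547, -0.224, 0.013], [0.66, -0.134, 0.102]]
top bucket_a 0.9 [344. 214.  49.  48.] [ 0.618 -0.075  0.081] [[0.555, -0.126, 0.012], [0.656, -0.039, 0.097]]
top bucket_a 0.82 [294. 208.  40.  60.] [0.628 0.017 0.082] [[0.563, -0.026, 0.007], [0.677, 0.062, 0.102]]
top bucket_a 0.55 [245. 205.  50.  55.] [0.633 0.115 0.084] [[0.574, 0.072, 0.009], [0.683, 0.167, 0.102]]
top adapter_x 0.83 [250. 186.  31.  39.] [0.664 0.114 0.107] [[0.634, 0.088, 0.078], [0.687, 0.14, 0.14]]
top adapter
[... 3404 characters left out ...]
.684, 0.14, 0.142]]
side decon_pan 0.88 [249. 195.  70.  69.] [0.407 0.295 0.007] [[0.335, 0.162, 0.002], [0.48, 0.421, 0.033]]
side bottle_d 0.92 [388. 365.  27.  45.] [ 0.601 -0.338  0.062] [[0.584, -0.347, 0.012], [0.621, -0.314, 0.089]]
side stand 0.83 [371. 277.  73. 134.] [ 0.608 -0.168  0.012] [[0.58, -0.238, 0.006], [0.679, 0.15, 0.027]]
side bucket_x_bail_grip 0.52 [347. 208.  51.  43.] [0.629 0.098 0.089] [[0.573, 0.074, 0.022], [0.69, 0.166, 0.104]]
side bucket_x_bail_grip 0.48 [323. 198.   4.  23.] [0.576 0.115 0.103] [[0.571, 0.1, 0.098], [0.581, 0.14, 0.105]]
0.9 [0.25645251 0.56995321 0.23132016] [[-0.912, 0.41, 0.0], [0.41, 0.912, -0.0], [-0.0, 0.0, -1.0]] 0.08578907454222821
```

View pics/top0.png

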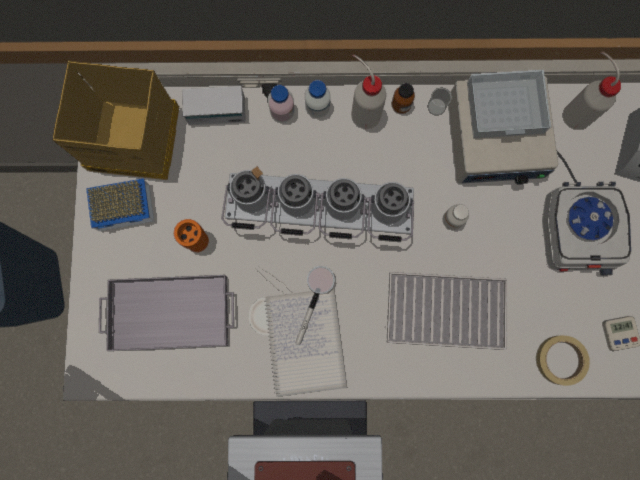

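View pics/side0.png

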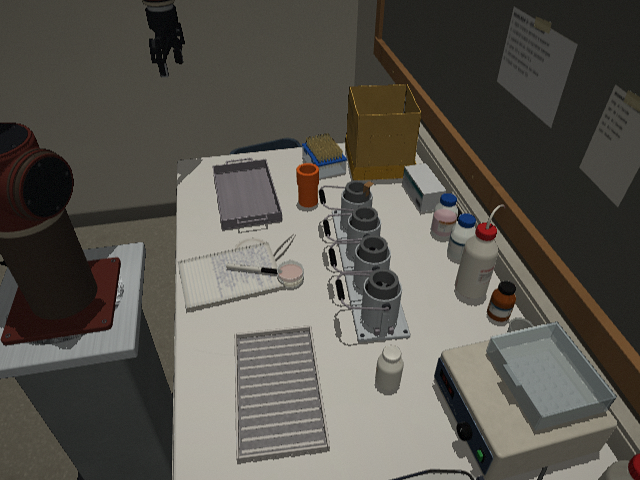

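Run:
```python
from h import *
# fit outer circle of collar tops
for c in("top","side"):
  W=np.load(f"{c}0.npy")
  for n,(x,y) in dict(p1=(.661,.114),p2=(.65,.016),p3=(.641,-.083),p4=(.632,-.183),orange=(.562,.233)).items():
    for z0,z1 in((.106,.124),(.094,.101)):
      m=(abs(W[...,2]-(z0+z1)/2)<(z1-z0)/2)&(np.hypot(W[...,0]-x,W[...,1]-y)<.035)
      p=W[m][:, :]
      if len(p)<20: continue
      (cx,cy),R=cv2.minEnclosingCircle(p[:,:2].astype(np.float32))
      print(c,n,z0,len(p),round(cx,4),round(cy,4),round(R,4),"zmed",np.round(np.median(p[:,2]),4), np.round(p.min(0),3),np.round(p.max(0),3))
```

```text
top p1 0.106 328 0.6617 0.1161 0.0295 zmed 0.1152 [0.633 0.089 0.106] [0.69  0.145 0.123]
top p1 0.094 68 0.6574 0.109 0.0326 zmed 0.0967 [0.627 0.08  0.094] [0.683 0.138 0.101]
top p2 0.106 331 0.6521 0.0167 0.0285 zmed 0.1153 [ 0.624 -0.01   0.106] [0.68  0.045 0.122]
top p2 0.094 72 0.6499 0.016 0.0351 zmed 0.0965 [ 0.616 -0.018  0.094] [0.684 0.05  0.101]
top p3 0.106 331 0.6435 -0.0821 0.0293 zmed 0.1154 [ 0.615 -0.11   0.106] [ 0.671 -0.055  0.121]
top p3 0.094 72 0.6408 -0.0831 0.035 zmed 0.0963 [ 0.607 -0.117  0.094] [ 0.665 -0.049  0.101]
top p4 0.106 338 0.6336 -0.1821 0.0287 zmed 0.1152 [ 0.605 -0.21   0.106] [ 0.662 -0.154  0.122]
top p4 0.094 84 0.632 -0.183 0.035 zmed 0.0963 [ 0.597 -0.217  0.094] [ 0.656 -0.149  0.101]
top orange 0.094 151 0.5646 0.2354 0.0289 zmed 0.0991 [0.537 0.207 0.094] [0.593 0.263 0.101]
side p1 0.106 278 0.6618 0.1144 0.0313 zmed 0.1164 [0.631 0.085 0.106] [0.687 0.143 0.124]
side p1 0.094 147 0.6612 0.112 0.0347 zmed 0.097 [0.627 0.079 0.094] [0.696 0.14  0.101]
side p2 0.106 354 0.6506 0.0168 0.0308 zmed 0.117 [ 0.622 -0.013  0.106] [0.678 0.047 0.123]
side p2 0.094 129 0.6499 0.016 0.0349 zmed 0.0973 [ 0.616 -0.018  0.094] [0.684 0.04  0.101]
side p3 0.106 410 0.6405 -0.0832 0.0293 zmed 0.1171 [ 0.613 -0.112  0.106] [ 0.669 -0.055  0.123]
side p3 0.094 160 0.641 -0.0835 0.0348 zmed 0.0973 [ 0.606 -0.117  0.094] [ 0.676 -0.057  0.101]
side p4 0.106 474 0.6323 -0.1827 0.0305 zmed 0.1175 [ 0.603 -0.212  0.106] [ 0.659 -0.154  0.122]
side p4 0.094 185 0.632 -0.183 0.035 zmed 0.0969 [ 0.598 -0.218  0.094] [ 0.667 -0.156  0.101]
side orange 0.094 92 0.5627 0.2335 0.0286 zmed 0.0975 [0.535 0.206 0.094] [0.588 0.261 0.101]
```

Top view: four adapters in buckets at about (250,187), (295,191), (345,196) and (393,200). The tag (257,172) is on the leftmost, so that one is bucket_x at (0.661, 0.115). The orange decoy is at (190,235), the pan at (165,311), the tray at (447,309) and the bottle at (457,215). All three sound adapters are present, and the stand is yawed by about -5.5°.

```bash
cat >> h.py <<'E'
def go(x,y,z,yaw=None):
    "print tool-axis shift (mm) and turn az to put TCP there, tool y at yaw (deg, mod 180)"
    s=r.sense(); R=np.array(s["tcp_rot"]); d=R.T@(np.array([x,y,z])-s["eef_pos"])*1000
    cur=np.degrees(np.arctan2(R[1,1],R[0,1]))
    az=None if yaw is None else (cur-yaw+90)%180-90
    print("t",round(s["time_s"],1),"pos",np.round(s["eef_pos"],4),"shift",np.round(d,1),"az",az and round(az,2),"yaw",round(cur,1),"tilt",np.round(R[:2,2],3),"j6",round(s["joints"][5]),"F",np.round(s["force"],1),"gap",round(s["finger_gap"],4),"g",round(s["grasp_force"],1))
E
python3 -m inch '[0,0,-8,0,0,0,-1, 0,0,-16,0,0,0,-1, 0,0,-18.7,0,0,0,-1, 0,0,-18.7,0,0,0,-1]' 60
python3 -m inch '[0,0,0,-22,-36,0,-1, 0,0,0,-45,-71,0,-1, 0,0,0,-67,-107,0,-1, 0,0,0,-90,-142,0,-1, 0,0,0,-112,-178,0,-1]'
python3 -m inch '[0,0,0,-22,-36,0,-1, 0,0,0,-45,-71,0,-1, 0,0,0,-67,-107,0,-1, 0,0,0,-90,-142,0,-1, 0,0,0,-112,-178,0,-1]'
python3 -m inch '[0,0,0,-22,-36,0,-1, 0,0,0,-45,-71,0,-1, 0,0,0,-67,-107,0,-1, 0,0,0,-90,-142,0,-1, 0,0,0,-112,-178,0,-1]'
python3 -m inch '[0,0,0,-22,-36,0,-1, 0,0,0,-45,-71,0,-1, 0,0,0,-67,-107,0,-1, 0,0,0,-90,-142,0,-1, 0,0,0,-112,-178,0,-1]'
python3 -c "
from h import *; go(.6325,-.1825,.150,84.5)"
```

```text
time_s: 1.3
eef_pos: [0.2564, 0.57, 0.2313]
tcp_rot: [[-0.995, 0.096, 0.0], [0.096, 0.995, 0.0], [-0.0, 0.0, -1.0]]
force: [-0.5, -0.2, 0.1]
finger_gap: 0.0855
grasp_force: 0.0
time_s: 1.8
eef_pos: [0.3514, 0.3806, 0.2315]
tcp_rot: [[-0.995, 0.098, 0.001], [0.098, 0.995, 0.0], [-0.001, 0.0, -1.0]]
force: [0.7, 0.4, 0.4]
finger_gap: 0.0852
grasp_force: 0.0
time_s: 2.3
eef_pos: [0.4458, 0.1925, 0.2317]
tcp_rot: [[-0.995, 0.098, 0.001], [0.098, 0.995, 0.0], [-0.001, 0.0, -1.0]]
force: [-0.3, 0.2, -0.3]
finger_gap: 0.0852
grasp_force: 0.0
time_s: 2.8
eef_pos: [0.5402, 0.0044, 0.2316]
tcp_rot: [[-0.995, 0.098, 0.001], [0.098, 0.995, 0.0], [-0.001, 0.0, -1.0]]
force: [1.2, 0.5, 1.3]
finger_gap: 0.0856
grasp_force: 0.0
time_s: 3.3
eef_pos: [0.6345, -0.1835, 0.2313]
tcp_rot: [[-0.995, 0.098, 0.0], [0.098, 0.995, 0.0], [-0.0, 0.0, -1.0]]
force: [0.7, 1.0, -0.6]
finger_gap: 0.0853
grasp_force: 0.0
t 3.3 pos [ 0.6345 -0.1835  0.2313] shift [ 2.1  0.8 81.3] az -0.13 yaw 84.4 tilt [0. 0.] j6 -107 F [ 0.7  1.  -0.6] gap 0.0853 g 0.0
```

```bash
python3 -m inch '[0,0,0,1,0,25,-1, 0,0,0,2,1,50,-1, 0,0,0,2,1,80,-1, 0,0,0,2,1,100,-1, 0,0,0,2,1,115,-1]'
python3 -m inch '[0,0,0,0,0,7,-1, 0,0,0,0,0,14,-1, 0,0,0,0,0,17,-1, 0,0,0,0,0,17,-1]'
python3 -m inch '[0,0,0,0,0,0,1, 0,0,0,0,0,0,1, 0,0,0,0,0,0,1, 0,0,0,0,0,0,1, 0,0,0,0,0,0,1]' 60
python3 -m inch '[0,0,0,0,0,0,1, 0,0,0,0,0,0,1, 0,0,0,0,0,0,1, 0,0,0,0,0,0,1, 0,0,0,0,0,0,1]' 60
python3 - <<'E'
from h import *
go(.6325,-.1825,.099,84.5)
im,W=cloud("side"); cv2.imwrite("pics/s1.png",cv2.resize(im[200:360,270:470],None,fx=3,fy=3))
E
```

```text
time_s: 3.8
eef_pos: [0.631, -0.1804, 0.1142]
tcp_rot: [[-0.995, 0.098, -0.002], [0.098, 0.995, 0.001], [0.002, 0.001, -1.0]]
force: [1.2, -0.5, -0.9]
finger_gap: 0.0853
grasp_force: 0.0
time_s: 4.2
eef_pos: [0.6322, -0.1808, 0.0997]
tcp_rot: [[-0.995, 0.096, 0.001], [0.096, 0.995, -0.0], [-0.001, -0.0, -1.0]]
force: [-0.4, 0.7, 0.6]
finger_gap: 0.0852
grasp_force: 0.0
time_s: 4.7
eef_pos: [0.6329, -0.1816, 0.101]
tcp_rot: [[-0.995, 0.097, 0.003], [0.097, 0.995, -0.002], [-0.003, -0.001, -1.0]]
force: [-1.3, -1.9, 5.6]
finger_gap: 0.0545
grasp_force: 63.1
time_s: 5.2
eef_pos: [0.6329, -0.1816, 0.101]
tcp_rot: [[-0.995, 0.097, 0.003], [0.097, 0.995, -0.002], [-0.003, -0.001, -1.0]]
force: [0.3, -2.5, 6.0]
finger_gap: 0.0548
grasp_force: 63.1
t 5.2 pos [ 0.6329 -0.1816  0.101 ] shift [ 0.3 -0.9  2. ] az -0.04 yaw 84.5 tilt [ 0.003 -0.002] j6 -107 F [ 0.3 -2.5  6. ] gap 0.0548 g 63.1
```

View pics/s1.png

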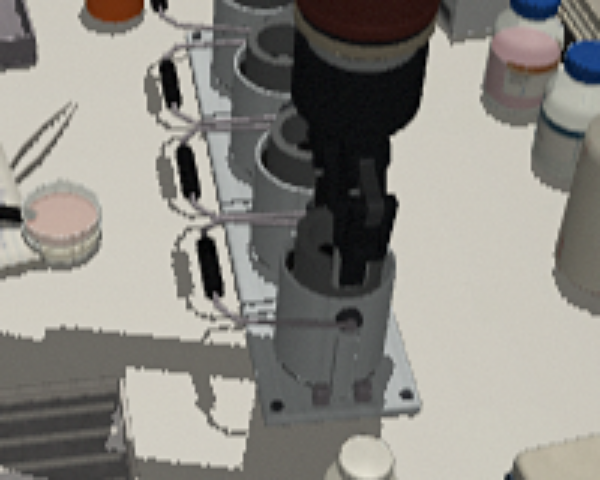

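Gripped on the collar, and the fingers clear the bucket rim. Next I twist and rise.

```bash
python3 -m inch '[0,0,8,0,0,0,1, 0,0,16,0,0,-0.4,1, 0,0,24,0,0,-0.8,1, 0,0,32,0,0,-1.3,1, 0,0,40,0,0,-1.7,1]'
python3 -m inch '[0,0,8,0,0,-0.4,1, 0,0,16,0,0,-0.8,1, 0,0,24,0,0,-1.3,1, 0,0,32,0,0,-1.7,1, 0,0,40,0,0,-2.1,1]'
python3 -m inch '[0,0,-8,0,0,0,1, 0,0,-16,0,0,-0.4,1, 0,0,-24,0,0,-0.8,1, 0,0,-32,0,0,-1.3,1, 0,0,-40,0,0,-1.7,1]'
python3 -m inch '[0,0,-8,0,0,-0.4,1, 0,0,-16,0,0,-0.8,1, 0,0,-24,0,0,-1.3,1, 0,0,-32,0,0,-1.7,1, 0,0,-40,0,0,-2.1,1]'
python3 - <<'E'
from h import *
go(.6325,-.1825,.099,84.5)
im,W=cloud("side"); cv2.imwrite("pics/s2.png",cv2.resize(im[200:360,270:470],None,fx=3,fy=3))
E
```

```text
time_s: 5.75
eef_pos: [0.6322, -0.1808, 0.1012]
tcp_rot: [[-0.697, 0.717, 0.001], [0.717, 0.697, -0.001], [-0.001, 0.0, -1.0]]
force: [1.4, -0.3, -0.1]
finger_gap: 0.0542
grasp_force: 63.2
time_s: 6.25
eef_pos: [0.6324, -0.1808, 0.1028]
tcp_rot: [[-0.073, 0.997, 0.001], [0.997, 0.073, -0.001], [-0.001, 0.001, -1.0]]
force: [2.8, -1.2, -1.7]
finger_gap: 0.0548
grasp_force: 63.5
time_s: 6.75
eef_pos: [0.6321, -0.1801, 0.1043]
tcp_rot: [[-0.704, 0.71, 0.0], [0.71, 0.704, 0.001], [0.001, 0.001, -1.0]]
force: [2.6, 0.6, -2.3]
finger_gap: 0.0543
grasp_force: 63.7
time_s: 7.25
eef_pos: [0.6318, -0.1804, 0.1063]
tcp_rot: [[-0.996, 0.091, -0.0], [0.091, 0.996, 0.001], [0.0, 0.001, -1.0]]
force: [1.0, -0.3, -1.4]
finger_gap: 0.0542
grasp_force: 63.8
t 7.2 pos [ 0.6318 -0.1804  0.1063] shift [-0.9 -2.1  7.3] az 0.25 yaw 84.8 tilt [-0.     0.001] j6 -108 F [ 1.  -0.3 -1.4] gap 0.0542 g 63.8
```

View pics/s2.png

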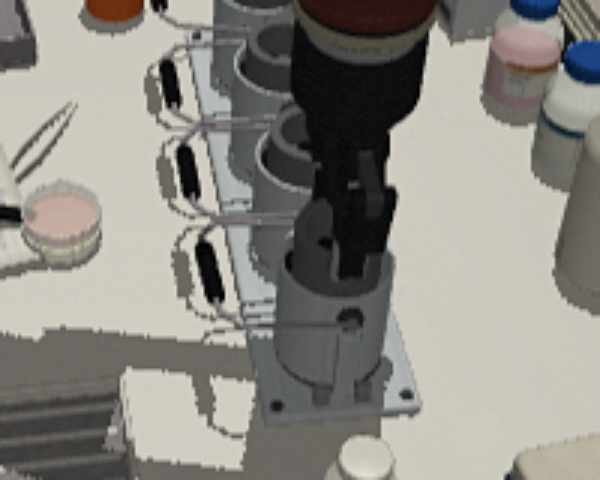

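The bucket is still down and the forces are small. I'll do two more swings and then a cautious lift.

```bash
python3 -m inch '[0,0,8,0,0,0,1, 0,0,16,0,0,-0.4,1, 0,0,24,0,0,-0.8,1, 0,0,32,0,0,-1.3,1, 0,0,40,0,0,-1.7,1]' | sed -n '2p;4p'
python3 -m inch '[0,0,8,0,0,-0.4,1, 0,0,16,0,0,-0.8,1, 0,0,24,0,0,-1.3,1, 0,0,32,0,0,-1.7,1, 0,0,40,0,0,-2.1,1]'| sed -n '2p;4p'
python3 -m inch '[0,0,-8,0,0,0,1, 0,0,-16,0,0,-0.4,1, 0,0,-24,0,0,-0.8,1, 0,0,-32,0,0,-1.3,1, 0,0,-40,0,0,-1.7,1]'| sed -n '2p;4p'
python3 -m inch '[0,0,-8,0,0,-0.4,1, 0,0,-16,0,0,-0.8,1, 0,0,-24,0,0,-1.3,1, 0,0,-32,0,0,-1.7,1, 0,0,-40,0,0,-2.1,1]'| sed -n '2p;4p'
python3 -m inch '[0,0,0,0,0,-2,1, 0,0,0,0,0,-4,1, 0,0,0,0,0,-7,1, 0,0,0,0,0,-10,1, 0,0,0,0,0,-13,1]'| sed -n '2p;4p'
python3 - <<'E'
from h import *
go(.6325,-.1825,.215,84.5)
im,W=cloud("side"); cv2.imwrite("pics/s3.png",cv2.resize(im[200:360,270:470],None,fx=2,fy=2))
E
```

```text
eef_pos: [0.632, -0.1804, 0.1082]
force: [1.0, -1.0, -2.2]
eef_pos: [0.6317, -0.1806, 0.1103]
force: [1.0, -1.5, -0.7]
eef_pos: [0.6316, -0.1803, 0.112]
force: [0.2, 0.5, -0.7]
eef_pos: [0.6315, -0.1803, 0.114]
force: [-0.1, 0.0, -1.1]
eef_pos: [0.632, -0.1807, 0.1279]
force: [-0.5, 0.6, -0.2]
t 9.8 pos [ 0.632  -0.1807  0.1279] shift [ -0.7  -1.8 -87.1] az -0.09 yaw 84.4 tilt [ 0. -0.] j6 -107 F [-0.5  0.6 -0.2] gap 0.0546 g 64.4
```

View pics/s3.png

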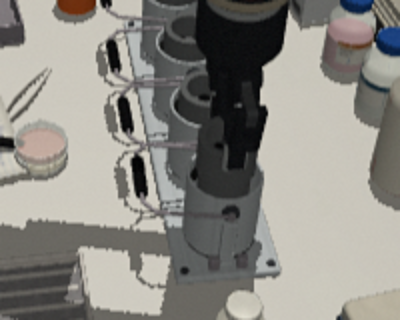

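Free, with the bucket standing. I'll lift, turn the fingers along x, and check the tray's position.

```bash
cat >> h.py <<'E'
def box(c,q):
    im,W=cloud(c)
    for t in r.trace(c,q)[:1]:
        p=W[t["pixels"]]; p=p[~np.isnan(p[:,0])]; p=p[p[:,2]<.05]
        print(q,c,round(t["p"],2),np.round(cv2.minAreaRect((p[:,:2]*1000).astype(np.float32)),1).tolist() if 0 else cv2.minAreaRect((p[:,:2]*1000).astype(np.float32)), "z",np.round(np.percentile(p[:,2],[5,50,95]),4))
    return im,W
E
python3 -m inch '[0,0,0,0,0,-10,1, 0,0,0,0,0,-25,1, 0,0,0,0,0,-45,1, 0,0,0,0,0,-65,1, 0,0,0,0,0,-92,1]' | sed -n '2p;4p'
python3 -m inch '[0,0,8,0,0,0,1, 0,0,16,0,0,0,1, 0,0,24,0,0,0,1, 0,0,32,0,0,0,1, 0,0,40,0,0,0,1]' | sed -n '2p;4p'
python3 -m inch '[0,0,8,0,0,0,1, 0,0,16,0,0,0,1, 0,0,24,0,0,0,1, 0,0,32,0,0,0,1, 0,0,40,0,0,0,1]' | sed -n '2p;4p'
python3 - <<'E'
from h import *
box("top","drying_tray"); box("side","drying_tray")
go(.41,-.385,.215,0)
E
```

```text
eef_pos: [0.6316, -0.1805, 0.2207]
force: [0.5, -0.2, -1.0]
eef_pos: [0.6323, -0.1808, 0.2212]
force: [0.9, 0.5, -0.6]
eef_pos: [0.6323, -0.1808, 0.2212]
force: [0.8, -0.1, -0.8]
drying_tray top 0.63 ((409.7233581542969, -322.305908203125), (218.7023162841797, 157.22010803222656), 87.00968933105469) z [-0.0011  0.0035  0.0135]
drying_tray side 0.64 ((409.8782653808594, -296.36029052734375), (267.586181640625, 154.3218994140625), 85.61907196044922) z [0.0044 0.007  0.0178]
t 11.6 pos [ 0.6322 -0.1808  0.2206] shift [-185.4 -238.1    5.5] az 4.68 yaw 4.7 tilt [ 0.001 -0.   ] j6 -28 F [-0.1 -0.2 -1.4] gap 0.0544 g 64.4
```

```bash
python3 -m inch '[0,0,0,-12,-16,0,1, 0,0,0,-35,-45,0,1, 0,0,0,-60,-75,0,1, 0,0,0,-85,-110,0,1, 0,0,0,-110,-143,0,1]' | sed -n '2p;4p'
python3 -m inch '[0,0,0,-25,-32,10,1, 0,0,0,-50,-64,30,1, 0,0,0,-68,-86,50,1, 0,0,0,-75,-95,70,1, 0,0,0,-75,-95,85,1]' | sed -n '2p;4p'
python3 -m inch '[0,0,0,0,0,10,1, 0,0,0,0,0,20,1, 0,0,0,0,0,27,1, 0,0,0,0,0,32,1, 0,0,0,0,0,32,1]' | sed -n '2p;4p'
python3 - <<'E'
from h import *
go(.41,-.385,.095,0)
im,W=box("side","drying_tray"); cv2.imwrite("pics/s4.png",cv2.resize(im[250:480,180:400],None,fx=2,fy=2))
E
```

```text
eef_pos: [0.4968, -0.3023, 0.2201]
force: [0.0, -0.3, -2.0]
eef_pos: [0.4076, -0.3847, 0.1337]
force: [0.5, -0.2, -1.8]
eef_pos: [0.4093, -0.3831, 0.102]
force: [0.3, -0.9, -1.8]
t 13.1 pos [ 0.4093 -0.3831  0.102 ] shift [-2.   0.5  7. ] az 4.54 yaw 4.5 tilt [-0.     0.001] j6 -56 F [ 0.3 -0.9 -1.8] gap 0.0542 g 64.4
drying_tray side 0.69 ((627.3681030273438, -141.278076171875), (167.36346435546875, 141.61648559570312), 79.55032348632812) z [0.0158 0.0353 0.0486]
```

View pics/s4.png

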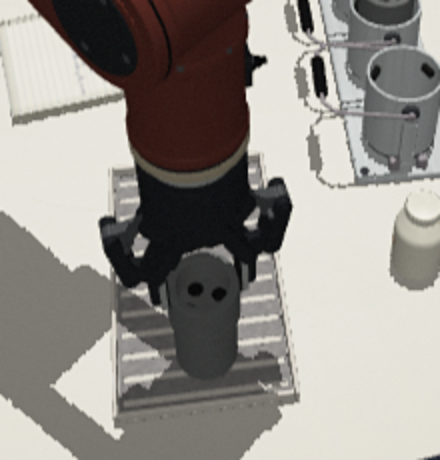

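The adapter is over the tray. I'll lower it to contact in small steps.

```bash
python3 -m inch '[0,0,0,0,0,3,1, 0,0,0,0,0,5,1, 0,0,0,0,0,5,1]' | sed -n '2p;4p'
python3 -m inch '[0,0,0,0,0,2,1, 0,0,0,0,0,2,1]' | sed -n '2p;4p'
python3 -m inch '[0,0,0,0,0,2,1, 0,0,0,0,0,2,1]' | sed -n '2p;4p'
python3 -m inch '[0,0,0,0,0,2,1, 0,0,0,0,0,2,1]' | sed -n '2p;4p'
```

```text
eef_pos: [0.409, -0.3836, 0.0973]
force: [0.1, -0.3, -0.1]
eef_pos: [0.4089, -0.3836, 0.0953]
force: [-0.4, -0.1, -1.8]
eef_pos: [0.409, -0.3836, 0.0932]
force: [-0.0, -0.7, -2.3]
eef_pos: [0.4089, -0.3835, 0.0912]
force: [-0.2, -0.0, -0.8]
```

```bash
python3 -m inch '[0,0,0,0,0,2,1, 0,0,0,0,0,2,1]' | sed -n '2p;4p'
python3 -m inch '[0,0,0,0,0,1,1, 0,0,0,0,0,1,1]' | sed -n '2p;4p'
python3 -c "
from h import *
P=r.camera_params('side');im,W=cloud('side')
m=(abs(W[...,0]-.409)<.04)&(abs(W[...,1]+.40)<.03)&(W[...,2]<.1)&(W[...,2]>-.01)
p=W[m]
for a in range(0,100,10):
  q=p[(p[:,2]*1000>=a)&(p[:,2]*1000<a+10)]; print(a,len(q),np.round(q.min(0),3) if len(q) else '',np.round(q.max(0),3) if len(q) else '')
"
```

```text
eef_pos: [0.4092, -0.384, 0.0899]
force: [-0.7, -0.2, 2.2]
eef_pos: [0.4093, -0.3845, 0.0899]
force: [-2.4, 1.1, 8.7]
0 947 [ 0.369 -0.43   0.   ] [ 0.449 -0.37   0.01 ]
10 299 [ 0.369 -0.43   0.01 ] [ 0.449 -0.372  0.02 ]
20 106 [ 0.382 -0.43   0.02 ] [ 0.433 -0.386  0.03 ]
30 91 [ 0.383 -0.41   0.03 ] [ 0.431 -0.386  0.04 ]
40 99 [ 0.383 -0.41   0.04 ] [ 0.432 -0.388  0.05 ]
50 91 [ 0.383 -0.411  0.05 ] [ 0.431 -0.391  0.06 ]
60 41 [ 0.381 -0.412  0.06 ] [ 0.433 -0.392  0.07 ]
70 173 [ 0.38  -0.413  0.07 ] [ 0.437 -0.37   0.08 ]
80 285 [ 0.381 -0.413  0.08 ] [ 0.433 -0.37   0.09 ]
90 144 [ 0.381 -0.413  0.09 ] [ 0.443 -0.37   0.1  ]
```

Contact at TCP z = 0.090. I'll release, retreat up and go to the next adapter.

```bash
python3 -m inch '[0,0,0,0,0,-1,1, 0,0,0,0,0,-1,0.2, 0,0,0,0,0,-1,-0.7, 0,0,0,0,0,-1,-0.7, 0,0,0,0,0,-1,-0.7]' | sed -n '2p;4,5p'
python3 -m inch '[0,0,0,0,0,-10,-0.7, 0,0,0,0,0,-30,-0.7, 0,0,0,0,0,-60,-0.9, 0,0,0,0,0,-90,-1, 0,0,0,0,0,-120,-1]' | sed -n '2p;4,5p'
python3 -m inch '[0,0,-8,0,0,0,-1, 0,0,-16,0,0,0,-1, 0,0,-24,0,0,0,-1, 0,0,-32,0,0,0,-1, 0,0,-40,0,0,0,-1]' | sed -n '2p;4p'
python3 -m inch '[0,0,-8,0,0,0,-1, 0,0,-16,0,0,0,-1, 0,0,-24,0,0,0,-1, 0,0,-32,0,0,0,-1, 0,0,-40,0,0,0,-1]' | sed -n '2p;4p'
python3 - <<'E'
from h import *
go(.6415,-.083,.200,84.5)
im,W=cloud("side")
m=(abs(W[...,2]-.097)<.012)&(np.hypot(W[...,0]-.41,W[...,1]+.385)<.05)
print(m.sum(), cv2.minEnclosingCircle(W[m][:,:2].astype(np.float32)), np.nanmax(W[m][:,2]))
E
```

```text
eef_pos: [0.409, -0.3835, 0.0892]
force: [-0.5, -0.3, -0.1]
finger_gap: 0.0727
eef_pos: [0.4091, -0.3836, 0.2114]
force: [0.2, -0.2, 0.2]
finger_gap: 0.0854
eef_pos: [0.4092, -0.3837, 0.2103]
force: [0.7, 0.4, 0.5]
eef_pos: [0.4092, -0.3837, 0.2103]
force: [0.4, 0.5, -1.1]
t 16.5 pos [ 0.4092 -0.3837  0.2103] shift [-204.2  320.5   10.2] az 0.31 yaw 84.8 tilt [ 0. -0.] j6 -136 F [ 0.4  0.5 -1.1] gap 0.0855 g 0.0
785 ((0.40692460536956787, -0.3849531412124634), 0.02885211631655693) 0.10899408555965946
```

The adapter stands at (0.407, -0.385). Next is p3.

```bash
python3 -m inch '[0,0,0,-20,32,0,-1, 0,0,0,-42,66,0,-1, 0,0,0,-64,100,0,-1, 0,0,0,-86,134,0,-1, 0,0,0,-108,168,0,-1]' | sed -n '2p;4p'
python3 -m inch '[0,0,0,-22,34,0,-1, 0,0,0,-44,68,0,-1, 0,0,0,-66,102,0,-1, 0,0,0,-88,136,0,-1, 0,0,0,-96,152,0,-1]' | sed -n '2p;4p'
python3 -m inch '[0,0,0,0,0,20,-1, 0,0,0,0,0,40,-1, 0,0,0,0,0,65,-1, 0,0,0,0,0,80,-1, 0,0,0,0,0,80,-1]' | sed -n '2p;4p'
python3 -c "
from h import *; go(.6415,-.083,.0995,84.5)"
```

```text
eef_pos: [0.5337, -0.2256, 0.2103]
force: [0.6, -1.2, -0.5]
eef_pos: [0.6446, -0.0819, 0.21]
force: [-0.9, 0.1, 0.3]
eef_pos: [0.6409, -0.0847, 0.1267]
force: [0.8, -0.0, -0.3]
t 18.1 pos [ 0.6409 -0.0847  0.1267] shift [-0.6  1.7 27.2] az -0.11 yaw 84.4 tilt [-0.005  0.001] j6 -99 F [ 0.8 -0.  -0.3] gap 0.0851 g 0.0
```

```bash
python3 -m inch '[0,0,0,0,0,10,-1, 0,0,0,0,0.5,20,-1, 0,0,0,0,0.5,30,-1, 0,0,0,0,0.5,30,-1]' | sed -n '2p;4p'
python3 -m inch '[0,0,0,0,0,0,1, 0,0,0,0,0,0,1, 0,0,0,0,0,0,1, 0,0,0,0,0,0,1, 0,0,0,0,0,0,1]' 60 | sed -n '2p;4,6p'
python3 -m inch '[0,0,0,0,0,0,1, 0,0,0,0,0,0,1]' 60 | sed -n '2p;4,6p'
python3 -m inch '[0,0,8,0,0,0,1, 0,0,16,0,0,-0.4,1, 0,0,24,0,0,-0.8,1, 0,0,32,0,0,-1.3,1, 0,0,40,0,0,-1.7,1]' | sed -n '2p;4p'
python3 -m inch '[0,0,8,0,0,-0.4,1, 0,0,16,0,0,-0.8,1, 0,0,24,0,0,-1.3,1, 0,0,32,0,0,-1.7,1, 0,0,40,0,0,-2.1,1]'| sed -n '2p;4p'
python3 -m inch '[0,0,-8,0,0,0,1, 0,0,-16,0,0,-0.4,1, 0,0,-24,0,0,-0.8,1, 0,0,-32,0,0,-1.3,1, 0,0,-40,0,0,-1.7,1]'| sed -n '2p;4p'
python3 -m inch '[0,0,-8,0,0,-0.4,1, 0,0,-16,0,0,-0.8,1, 0,0,-24,0,0,-1.3,1, 0,0,-32,0,0,-1.7,1, 0,0,-40,0,0,-2.1,1]'| sed -n '2p;4p'
```

```text
eef_pos: [0.6419, -0.0841, 0.0977]
force: [0.1, -0.6, -1.4]
eef_pos: [0.6438, -0.0841, 0.1009]
force: [-0.9, 2.7, 5.5]
finger_gap: 0.0548
grasp_force: 63.0
eef_pos: [0.6438, -0.0841, 0.1009]
force: [-0.6, 2.4, 5.9]
finger_gap: 0.0549
grasp_force: 63.0
eef_pos: [0.6428, -0.0844, 0.101]
force: [0.6, 0.4, -2.0]
eef_pos: [0.6422, -0.0845, 0.1024]
force: [-0.8, -0.3, -2.3]
eef_pos: [0.6427, -0.0844, 0.1043]
force: [1.2, 0.5, -1.8]
eef_pos: [0.6428, -0.0841, 0.1065]
force: [1.0, 1.3, -2.0]
```

```bash
python3 -m inch '[0,0,8,0,0,0,1, 0,0,16,0,0,-0.4,1, 0,0,24,0,0,-0.8,1, 0,0,32,0,0,-1.3,1, 0,0,40,0,0,-1.7,1]' | sed -n '2p;4p'
python3 -m inch '[0,0,8,0,0,-0.4,1, 0,0,16,0,0,-0.8,1, 0,0,24,0,0,-1.3,1, 0,0,32,0,0,-1.7,1, 0,0,40,0,0,-2.1,1]'| sed -n '2p;4p'
python3 -m inch '[0,0,-8,0,0,0,1, 0,0,-16,0,0,-0.4,1, 0,0,-24,0,0,-0.8,1, 0,0,-32,0,0,-1.3,1, 0,0,-40,0,0,-1.7,1]'| sed -n '2p;4p'
python3 -m inch '[0,0,-8,0,0,-0.4,1, 0,0,-16,0,0,-0.8,1, 0,0,-24,0,0,-1.3,1, 0,0,-32,0,0,-1.7,1, 0,0,-40,0,0,-2.1,1]'| sed -n '2p;4p'
python3 -m inch '[0,0,0,0,0,-2,1, 0,0,0,0,0,-4,1, 0,0,0,0,0,-7,1, 0,0,0,0,0,-10,1, 0,0,0,0,0,-13,1]'| sed -n '2p;4p'
python3 - <<'E'
from h import *
go(.6415,-.083,.215,84.5)
im,W=cloud("side"); m=(abs(W[...,2]-.093)<.012)&(np.hypot(W[...,0]-.6415,W[...,1]+.083)<.045)
print(np.nanmax(W[m][:,2]), [round(float(np.nanpercentile(W[m][:,2],k)),4) for k in(10,50,90)])
cv2.imwrite("pics/s5.png",cv2.resize(im[200:360,270:470],None,fx=2,fy=2))
E
```

```text
eef_pos: [0.6428, -0.0845, 0.1083]
force: [1.2, -0.0, -1.8]
eef_pos: [0.6427, -0.0845, 0.1105]
force: [0.3, -0.2, -1.5]
eef_pos: [0.6427, -0.0845, 0.1122]
force: [-0.2, 0.1, -1.0]
eef_pos: [0.6427, -0.0846, 0.1143]
force: [-0.4, -0.3, -0.9]
eef_pos: [0.6431, -0.0843, 0.1281]
force: [-0.6, 0.2, -0.8]
t 23.6 pos [ 0.6431 -0.0843  0.1281] shift [  1.7   1.2 -86.9] az -0.08 yaw 84.4 tilt [ 0. -0.] j6 -99 F [-0.6  0.2 -0.8] gap 0.055 g 64.4
0.10498163648701367 [0.0845, 0.0922, 0.0983]
```

View pics/s5.png

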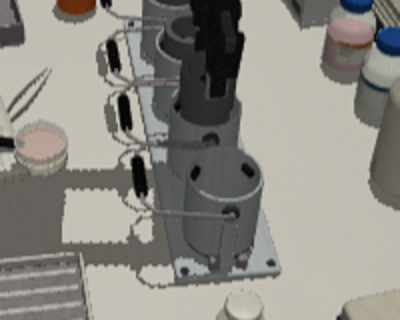

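Adapter p3 is free and its bucket is down; p4's bucket stands empty. I'll lift, turn and carry this one to (0.408, -0.305).

```bash
python3 -m inch '[0,0,0,0,0,-10,1, 0,0,0,0,0,-25,1, 0,0,0,0,0,-45,1, 0,0,0,0,0,-70,1, 0,0,0,0,0,-98,1]' | sed -n '2p;4p'
python3 -m inch '[0,0,8,0,0,0,1, 0,0,16,0,0,0,1, 0,0,24,0,0,0,1, 0,0,32,0,0,0,1, 0,0,40,0,0,0,1]' | sed -n '2p;4p'
python3 -m inch '[0,0,8,0,0,0,1, 0,0,16,0,0,0,1, 0,0,24,0,0,0,1, 0,0,32,0,0,0,1, 0,0,44,0,0,0,1]' | sed -n '2p;4p'
python3 - <<'E'
from h import *
im,W=box("side","drying_tray")
m=(abs(W[...,2]-.097)<.012)&(np.hypot(W[...,0]-.41,W[...,1]+.385)<.06)
print(cv2.minEnclosingCircle(W[m][:,:2].astype(np.float32)))
go(.408,-.305,.215,0)
E
```

```text
eef_pos: [0.6428, -0.0843, 0.2275]
force: [0.0, -0.5, -1.5]
eef_pos: [0.6433, -0.0844, 0.2274]
force: [-0.3, 0.4, -0.9]
eef_pos: [0.6434, -0.0844, 0.2274]
force: [-0.5, 1.2, -0.9]
drying_tray side 0.82 ((409.0103454589844, -295.9576416015625), (267.718505859375, 149.9423370361328), 86.29730224609375) z [0.0045 0.0071 0.0181]
((0.4065946340560913, -0.38473135232925415), 0.0293445847928524)
t 25.3 pos [ 0.6434 -0.0844  0.2273] shift [-204.5 -249.5   12. ] az 3.8 yaw 3.8 tilt [ 0.002 -0.   ] j6 -18 F [-0.5  0.7 -1.5] gap 0.0545 g 64.4
```

```bash
python3 -m inch '[0,0,0,-12,-16,0,1, 0,0,0,-35,-45,0,1, 0,0,0,-60,-75,0,1, 0,0,0,-88,-110,0,1, 0,0,0,-114,-143,0,1]' | sed -n '2p;4p'
python3 -m inch '[0,0,0,-25,-32,10,1, 0,0,0,-50,-64,30,1, 0,0,0,-75,-92,50,1, 0,0,0,-90,-106,75,1, 0,0,0,-90,-106,95,1]' | sed -n '2p;4p'
python3 -m inch '[0,0,0,0,0,10,1, 0,0,0,0,0,20,1, 0,0,0,0,0,28,1, 0,0,0,0,0,36,1, 0,0,0,0,0,36,1]' | sed -n '2p;4p'
python3 -m inch '[0,0,0,0,0,2,1, 0,0,0,0,0,3,1]' | sed -n '2p;4p'
python3 -c "
from h import *; go(.408,-.305,.09,0)"
```

```text
eef_pos: [0.507, -0.2087, 0.2267]
force: [0.6, -0.8, -0.9]
eef_pos: [0.4067, -0.3069, 0.1308]
force: [-0.1, 0.9, -1.0]
eef_pos: [0.4083, -0.304, 0.0939]
force: [-0.6, -0.0, -0.5]
eef_pos: [0.4088, -0.3049, 0.0921]
force: [-1.0, -0.7, -1.3]
t 27.0 pos [ 0.4088 -0.3049  0.0921] shift [-0.1 -0.8  2.1] az 3.91 yaw 3.9 tilt [ 0.001 -0.001] j6 -49 F [-1.  -0.7 -1.3] gap 0.055 g 64.4
```

```bash
python3 -m inch '[0,0,0,0,0,1,1, 0,0,0,0,0,1,1]' | sed -n '2p;4p'
python3 -m inch '[0,0,0,0,0,1,1, 0,0,0,0,0,1,1]' | sed -n '2p;4p'
python3 -m inch '[0,0,0,0,0,0.7,1, 0,0,0,0,0,0.7,1]' | sed -n '2p;4p'
```

```text
eef_pos: [0.4085, -0.3048, 0.0909]
force: [-0.4, -0.6, -0.8]
eef_pos: [0.4085, -0.3049, 0.0899]
force: [0.7, -0.0, -0.3]
eef_pos: [0.4087, -0.3052, 0.0898]
force: [-0.1, 0.3, 4.2]
```

Contact. I'll release and go to p2.

```bash
python3 -m inch '[0,0,0,0,0,-0.5,1, 0,0,0,0,0,-0.5,0.2, 0,0,0,0,0,-0.5,-0.7, 0,0,0,0,0,-0.5,-0.7, 0,0,0,0,0,-0.5,-0.7]' | sed -n '2p;4,5p'
python3 -m inch '[0,0,0,0,0,-10,-0.7, 0,0,0,0,0,-30,-0.7, 0,0,0,0,0,-60,-0.9, 0,0,0,0,0,-90,-1, 0,0,0,0,0,-120,-1]' | sed -n '2p;4,5p'
python3 -m inch '[0,0,-8,0,0,0,-1, 0,0,-16,0,0,0,-1, 0,0,-24,0,0,0,-1, 0,0,-32,0,0,0,-1, 0,0,-40,0,0,0,-1]' | sed -n '2p;4p'
python3 -m inch '[0,0,-8,0,0,0,-1, 0,0,-16,0,0,0,-1, 0,0,-24,0,0,0,-1, 0,0,-32,0,0,0,-1, 0,0,-40.5,0,0,0,-1]' | sed -n '2p;4p'
python3 - <<'E'
from h import *
go(.6518,.0160,.130,84.5)
im,W=cloud("side")
for y in(-.385,-.305):
  m=(abs(W[...,2]-.097)<.012)&(np.hypot(W[...,0]-.41,W[...,1]-y)<.038)
  print(m.sum(), cv2.minEnclosingCircle(W[m][:,:2].astype(np.float32)), np.nanmax(W[m][:,2]))
E
```

```text
eef_pos: [0.4082, -0.3045, 0.0891]
force: [0.4, -0.4, 0.0]
finger_gap: 0.0726
eef_pos: [0.4083, -0.3046, 0.2113]
force: [0.4, -0.3, 0.2]
finger_gap: 0.0855
eef_pos: [0.4084, -0.3047, 0.2103]
force: [-0.2, -0.8, -0.5]
eef_pos: [0.4084, -0.3047, 0.2103]
force: [-0.1, -0.0, 0.7]
t 29.6 pos [ 0.4084 -0.3047  0.2103] shift [-212.8  341.8   80.2] az 0.22 yaw 84.7 tilt [ 0. -0.] j6 -130 F [-0.1 -0.   0.7] gap 0.0855 g 0.0
812 ((0.4069056510925293, -0.38523170351982117), 0.02881559357047081) 0.10897696902347608
727 ((0.4077549874782562, -0.3038274049758911), 0.02934516966342926) 0.10899858000284607
```

```bash
python3 -m inch '[0,0,0,-20,32,0,-1, 0,0,0,-42,68,0,-1, 0,0,0,-65,104,0,-1, 0,0,0,-88,141,0,-1, 0,0,0,-111,178,0,-1]' | sed -n '2p;4p'
python3 -m inch '[0,0,0,-22,36,0,-1, 0,0,0,-45,72,0,-1, 0,0,0,-68,108,0,-1, 0,0,0,-90,145,0,-1, 0,0,0,-102,164,0,-1]' | sed -n '2p;4p'
python3 -m inch '[0,0,0,0,0,20,-1, 0,0,0,0,0,40,-1, 0,0,0,0,0,65,-1, 0,0,0,0,0,80,-1, 0,0,0,0,0,80,-1]' | sed -n '2p;4p'
python3 -m inch '[0,0,0,0,0,3,-1, 0,0,0,0,0,3,-1]' | sed -n '2p;4p'
python3 -c "
from h import *; go(.6518,.0160,.0995,84.5)"
```

```text
eef_pos: [0.5372, -0.137, 0.2103]
force: [0.5, -1.1, 0.1]
eef_pos: [0.6552, 0.0179, 0.21]
force: [-1.3, 0.4, 0.8]
eef_pos: [0.6519, 0.015, 0.1267]
force: [-0.9, -0.3, -0.3]
eef_pos: [0.6546, 0.0146, 0.1278]
force: [-0.5, -1.4, -1.2]
t 31.4 pos [0.6546 0.0146 0.1278] shift [ 3.   1.1 28.2] az -0.16 yaw 84.3 tilt [ 0.002 -0.   ] j6 -90 F [-0.5 -1.4 -1.2] gap 0.0854 g 0.0
```

```bash
python3 -m inch '[0,0,0,1,0,10,-1, 0,0,0,2,0.5,20,-1, 0,0,0,2,0.5,28,-1, 0,0,0,2,0.5,28,-1]' | sed -n '2p;4p'
python3 -m inch '[0,0,0,0,0,0,1, 0,0,0,0,0,0,1, 0,0,0,0,0,0,1, 0,0,0,0,0,0,1, 0,0,0,0,0,0,1]' 60 | sed -n '2p;4,6p'
python3 -m inch '[0,0,0,0,0,0,1, 0,0,0,0,0,0,1]' 60 | sed -n '2p;4,6p'
python3 -m inch '[0,0,8,0,0,0,1, 0,0,16,0,0,-0.4,1, 0,0,24,0,0,-0.8,1, 0,0,32,0,0,-1.3,1, 0,0,40,0,0,-1.7,1]' | sed -n '2p;4p'
python3 -m inch '[0,0,8,0,0,-0.4,1, 0,0,16,0,0,-0.8,1, 0,0,24,0,0,-1.3,1, 0,0,32,0,0,-1.7,1, 0,0,40,0,0,-2.1,1]'| sed -n '2p;4p'
python3 -m inch '[0,0,-8,0,0,0,1, 0,0,-16,0,0,-0.4,1, 0,0,-24,0,0,-0.8,1, 0,0,-32,0,0,-1.3,1, 0,0,-40,0,0,-1.7,1]'| sed -n '2p;4p'
python3 -m inch '[0,0,-8,0,0,-0.4,1, 0,0,-16,0,0,-0.8,1, 0,0,-24,0,0,-1.3,1, 0,0,-32,0,0,-1.7,1, 0,0,-40,0,0,-2.1,1]'| sed -n '2p;4p'
```

```text
eef_pos: [0.6504, 0.0157, 0.0962]
force: [0.3, -1.2, 0.1]
eef_pos: [0.6526, 0.0158, 0.0996]
force: [-1.4, 2.4, 5.8]
finger_gap: 0.055
grasp_force: 63.3
eef_pos: [0.6526, 0.0158, 0.0996]
force: [-1.6, 2.4, 5.8]
finger_gap: 0.055
grasp_force: 63.2
eef_pos: [0.6517, 0.0154, 0.0997]
force: [0.0, 0.5, -1.2]
eef_pos: [0.6513, 0.0153, 0.1013]
force: [-0.0, 0.1, -2.5]
eef_pos: [0.6516, 0.0155, 0.103]
force: [1.7, 2.3, -2.2]
eef_pos: [0.6516, 0.0157, 0.1052]
force: [0.5, 1.5, -2.0]
```

```bash
python3 -m inch '[0,0,8,0,0,0,1, 0,0,16,0,0,-0.4,1, 0,0,24,0,0,-0.8,1, 0,0,32,0,0,-1.3,1, 0,0,40,0,0,-1.7,1]' | sed -n '2p;4p'
python3 -m inch '[0,0,8,0,0,-0.4,1, 0,0,16,0,0,-0.8,1, 0,0,24,0,0,-1.3,1, 0,0,32,0,0,-1.7,1, 0,0,40,0,0,-2.1,1]'| sed -n '2p;4p'
python3 -m inch '[0,0,-8,0,0,0,1, 0,0,-16,0,0,-0.4,1, 0,0,-24,0,0,-0.8,1, 0,0,-32,0,0,-1.3,1, 0,0,-40,0,0,-1.7,1]'| sed -n '2p;4p'
python3 -m inch '[0,0,-8,0,0,-0.4,1, 0,0,-16,0,0,-0.8,1, 0,0,-24,0,0,-1.3,1, 0,0,-32,0,0,-1.7,1, 0,0,-40,0,0,-2.1,1]'| sed -n '2p;4p'
python3 -m inch '[0,0,0,0,0,-2,1, 0,0,0,0,0,-4,1, 0,0,0,0,0,-7,1, 0,0,0,0,0,-10,1, 0,0,0,0,0,-13,1]'| sed -n '2p;4p'
python3 - <<'E'
from h import *
go(.6415,-.083,.215,84.5)
im,W=cloud("side"); cv2.imwrite("pics/s6.png",cv2.resize(im[200:360,270:470],None,fx=2,fy=2))
E
```

```text
eef_pos: [0.6516, 0.0153, 0.107]
force: [0.5, 0.3, -2.6]
eef_pos: [0.6515, 0.0152, 0.1092]
force: [-0.3, 0.8, -0.8]
eef_pos: [0.6515, 0.0152, 0.1109]
force: [-0.7, 0.7, -1.9]
eef_pos: [0.6515, 0.0152, 0.113]
force: [-0.1, 0.2, -1.0]
eef_pos: [0.652, 0.0154, 0.1271]
force: [0.1, -0.4, -1.5]
t 37.0 pos [0.652  0.0154 0.1271] shift [  0.7 -99.  -87.9] az -0.18 yaw 84.3 tilt [ 0. -0.] j6 -90 F [ 0.1 -0.4 -1.5] gap 0.0553 g 64.3
```

View pics/s6.png

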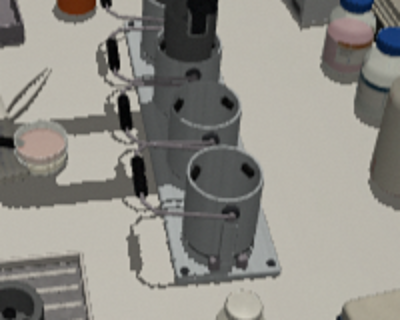

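Third sound adapter is free, and the p3 and p4 buckets stand empty with p2's bucket down. I'll carry it to the tray.

```bash
python3 -m inch '[0,0,0,0,0,-10,1, 0,0,0,0,0,-25,1, 0,0,0,0,0,-45,1, 0,0,0,0,0,-70,1, 0,0,0,0,0,-98,1]' | sed -n '2p;4p'
python3 -m inch '[0,0,8,0,0,0,1, 0,0,16,0,0,0,1, 0,0,24,0,0,0,1, 0,0,32,0,0,0,1, 0,0,40,0,0,0,1]' | sed -n '2p;4p'
python3 -m inch '[0,0,8,0,0,0,1, 0,0,16,0,0,0,1, 0,0,24,0,0,0,1, 0,0,32,0,0,0,1, 0,0,44,0,0,0,1]' | sed -n '2p;4p'
python3 - <<'E'
from h import *
im,W=box("side","drying_tray")
for y in(-.385,-.305):
  m=(abs(W[...,2]-.097)<.012)&(np.hypot(W[...,0]-.41,W[...,1]-y)<.038)
  print(m.sum(), cv2.minEnclosingCircle(W[m][:,:2].astype(np.float32)), np.nanmax(W[m][:,2]))
go(.41,-.225,.215,0)
E
```

```text
eef_pos: [0.6517, 0.0155, 0.2265]
force: [-0.5, 0.9, -1.8]
eef_pos: [0.6523, 0.0155, 0.2265]
force: [1.2, -0.3, -1.4]
eef_pos: [0.6523, 0.0155, 0.2264]
force: [0.6, 0.5, -0.4]
drying_tray side 0.83 ((409.4484558105469, -296.0503845214844), (267.6946716308594, 154.68673706054688), 86.59192657470703) z [0.0042 0.0072 0.0185]
815 ((0.40756407380104065, -0.38493257761001587), 0.029256919398903847) 0.10899708382579644
738 ((0.4086216688156128, -0.3038147985935211), 0.02928069233894348) 0.10899750122036575
t 38.6 pos [0.6523 0.0155 0.2263] shift [-224.3 -257.3   10.9] az 3.71 yaw 3.7 tilt [ 0.002 -0.   ] j6 -9 F [ 0.9 -0.  -2.1] gap 0.0548 g 64.3
```

```bash
python3 -m inch '[0,0,0,-12,-14,0,1, 0,0,0,-35,-40,0,1, 0,0,0,-62,-71,0,1, 0,0,0,-90,-104,0,1, 0,0,0,-120,-137,0,1]' | sed -n '2p;4p'
python3 -m inch '[0,0,0,-28,-32,10,1, 0,0,0,-56,-64,30,1, 0,0,0,-84,-97,50,1, 0,0,0,-104,-120,75,1, 0,0,0,-104,-120,95,1]' | sed -n '2p;4p'
python3 -m inch '[0,0,0,0,0,10,1, 0,0,0,0,0,20,1, 0,0,0,0,0,28,1, 0,0,0,0,0,37,1, 0,0,0,0,0,37,1]' | sed -n '2p;4p'
python3 -m inch '[0,0,0,0,0,2,1, 0,0,0,0,0,2,1]' | sed -n '2p;4p'
python3 -m inch '[0,0,0,0,0,1,1, 0,0,0,0,0,1,1]' | sed -n '2p;4p'
python3 -c "
from h import *; go(.41,-.225,.089,0)"
```

```text
eef_pos: [0.5222, -0.114, 0.2257]
force: [-0.5, -1.4, -0.6]
eef_pos: [0.4081, -0.2274, 0.1297]
force: [0.5, 0.8, -1.4]
eef_pos: [0.4101, -0.2242, 0.0917]
force: [0.1, 0.3, -0.1]
eef_pos: [0.4106, -0.225, 0.0909]
force: [0.3, -0.2, -0.4]
eef_pos: [0.4104, -0.2251, 0.0899]
force: [-0.3, 0.5, -0.9]
t 40.5 pos [ 0.4104 -0.2251  0.0899] shift [ 0.1 -0.4  0.9] az 3.79 yaw 3.8 tilt [ 0. -0.] j6 -42 F [-0.3  0.5 -0.9] gap 0.0551 g 64.4
```

```bash
python3 -m inch '[0,0,0,0,0,1,1, 0,0,0,0,0,1,1]' | sed -n '2p;4p'
python3 -m inch '[0,0,0,0,0,0.7,1, 0,0,0,0,0,0.7,1]' | sed -n '2p;4p'
```

```text
eef_pos: [0.4102, -0.225, 0.0887]
force: [-0.6, -0.8, -1.3]
eef_pos: [0.4104, -0.2252, 0.0886]
force: [-1.2, 0.7, 4.5]
```

```bash
python3 -m inch '[0,0,0,0,0,-0.5,1, 0,0,0,0,0,-0.5,0.2, 0,0,0,0,0,-0.5,-0.7, 0,0,0,0,0,-0.5,-0.7, 0,0,0,0,0,-0.5,-0.7]' | sed -n '2p;4,5p'
python3 -m inch '[0,0,0,0,0,-10,-0.7, 0,0,0,0,0,-30,-0.7, 0,0,0,0,0,-60,-0.9, 0,0,0,0,0,-90,-1, 0,0,0,0,0,-130,-1]' | sed -n '2p;4,5p'
python3 -m inch '[0,0,-8,0,0,0,-1, 0,0,-16,0,0,0,-1, 0,0,-24,0,0,0,-1, 0,0,-32,0,0,0,-1, 0,0,-40,0,0,0,-1]' | sed -n '2p;4p'
python3 -m inch '[0,0,-8,0,0,0,-1, 0,0,-16,0,0,0,-1, 0,0,-24,0,0,0,-1, 0,0,-32,0,0,0,-1, 0,0,-40.5,0,0,0,-1]' | sed -n '2p;4p'
python3 - <<'E'
from h import *
go(.6618,.115,.140,84.5)
im,W=cloud("side")
for x,y in((.41,-.385),(.41,-.305),(.41,-.225)):
  m=(abs(W[...,2]-.097)<.012)&(np.hypot(W[...,0]-x,W[...,1]-y)<.038)
  print(m.sum(), cv2.minEnclosingCircle(W[m][:,:2].astype(np.float32)), np.nanmax(W[m][:,2]))
for c in("top","side"):
  im,W=cloud(c)
  for y,x in((.115,.661),):
    m=(abs(W[...,2]-.113)<.008)&(np.hypot(W[...,0]-x,W[...,1]-y)<.031)
    print(c,m.sum(), cv2.minEnclosingCircle(W[m][:,:2].astype(np.float32)))
E
```

```text
eef_pos: [0.4102, -0.2249, 0.0884]
force: [-0.8, 0.1, 0.2]
finger_gap: 0.0726
eef_pos: [0.4094, -0.2243, 0.2192]
force: [0.1, -1.1, 0.4]
finger_gap: 0.0856
eef_pos: [0.4103, -0.225, 0.2194]
force: [0.2, -0.9, 1.3]
eef_pos: [0.4103, -0.225, 0.2193]
force: [-0.6, 0.2, 0.3]
t 42.9 pos [ 0.4103 -0.225   0.2193] shift [-218.5  362.1   79.3] az 0.12 yaw 84.6 tilt [ 0.001 -0.   ] j6 -123 F [-0.6  0.2  0.3] gap 0.0852 g 0.0
804 ((0.4071711301803589, -0.3846398591995239), 0.0290940273553133) 0.10899882126792032
721 ((0.4092152416706085, -0.3044668436050415), 0.029624205082654953) 0.10898815853363236
654 ((0.4102131426334381, -0.22451332211494446), 0.029475606977939606) 0.10899069795536012
top 327 ((0.6610904932022095, 0.11549869924783707), 0.029294153675436974)
side 280 ((0.6597074270248413, 0.11461291462182999), 0.03067861683666706)
```

All three sound adapters stand in the tray. Now the tagged one, p1.

```bash
python3 -m inch '[0,0,0,-20,34,0,-1, 0,0,0,-43,71,0,-1, 0,0,0,-66,109,0,-1, 0,0,0,-89,147,0,-1, 0,0,0,-112,186,0,-1]' | sed -n '2p;4p'
python3 -m inch '[0,0,0,-23,38,0,-1, 0,0,0,-46,76,0,-1, 0,0,0,-69,114,0,-1, 0,0,0,-92,152,0,-1, 0,0,0,-106,176,0,-1]' | sed -n '2p;4p'
python3 -m inch '[0,0,0,0,0,0,-1, 0,0,0,0,0,20,-1, 0,0,0,0,0,40,-1, 0,0,0,0,0,65,-1, 0,0,0,0,0,75,-1]' | sed -n '2p;4p'
python3 -m inch '[0,0,0,0,0,5,-1, 0,0,0,0,0,5,-1, 0,0,0,0,0,5,-1]' | sed -n '2p;4p'
python3 -c "
from h import *; go(.6612,.115,.0995,84.5)"
```

```text
eef_pos: [0.5412, -0.0496, 0.219]
force: [0.2, -1.1, 0.6]
eef_pos: [0.6644, 0.1164, 0.2185]
force: [-0.3, -0.6, -0.1]
eef_pos: [0.6611, 0.1125, 0.1407]
force: [-0.4, -0.6, 0.1]
eef_pos: [0.664, 0.1133, 0.14]
force: [0.4, 0.0, -0.3]
t 44.9 pos [0.664  0.1133 0.14  ] shift [ 3.   1.4 40.5] az -0.26 yaw 84.2 tilt [0.002 0.   ] j6 -81 F [ 0.4  0.  -0.3] gap 0.0853 g 0.0
```

```bash
python3 -m inch '[0,0,0,1,0.5,10,-1, 0,0,0,2.5,1,20,-1, 0,0,0,2.5,1,30,-1, 0,0,0,2.5,1,40,-1, 0,0,0,2.5,1,40,-1]' | sed -n '2p;4p'
python3 -m inch '[0,0,0,0,0,0,1, 0,0,0,0,0,0,1, 0,0,0,0,0,0,1, 0,0,0,0,0,0,1, 0,0,0,0,0,0,1]' 60 | sed -n '2p;4,6p'
python3 -m inch '[0,0,0,0,0,0,1, 0,0,0,0,0,0,1]' 60 | sed -n '2p;4,6p'
python3 -m inch '[0,0,8,0,0,0,1, 0,0,16,0,0,-0.4,1, 0,0,24,0,0,-0.8,1, 0,0,32,0,0,-1.3,1, 0,0,40,0,0,-1.7,1]' | sed -n '2p;4p'
python3 -m inch '[0,0,8,0,0,-0.4,1, 0,0,16,0,0,-0.8,1, 0,0,24,0,0,-1.3,1, 0,0,32,0,0,-1.7,1, 0,0,40,0,0,-2.1,1]'| sed -n '2p;4p'
python3 -m inch '[0,0,-8,0,0,0,1, 0,0,-16,0,0,-0.4,1, 0,0,-24,0,0,-0.8,1, 0,0,-32,0,0,-1.3,1, 0,0,-40,0,0,-1.7,1]'| sed -n '2p;4p'
python3 -m inch '[0,0,-8,0,0,-0.4,1, 0,0,-16,0,0,-0.8,1, 0,0,-24,0,0,-1.3,1, 0,0,-32,0,0,-1.7,1, 0,0,-40,0,0,-2.1,1]'| sed -n '2p;4p'
```

```text
eef_pos: [0.6591, 0.1147, 0.0956]
force: [-0.1, 0.1, -1.0]
eef_pos: [0.6616, 0.1152, 0.0997]
force: [-0.5, 3.0, 4.0]
finger_gap: 0.0547
grasp_force: 63.8
eef_pos: [0.6616, 0.1152, 0.0997]
force: [0.2, 2.8, 5.9]
finger_gap: 0.0544
grasp_force: 63.9
eef_pos: [0.6607, 0.1147, 0.0998]
force: [0.8, 1.3, -1.2]
eef_pos: [0.6602, 0.1146, 0.1011]
force: [-0.5, 0.1, -2.1]
eef_pos: [0.6604, 0.1148, 0.1029]
force: [1.1, 2.6, -3.3]
eef_pos: [0.6605, 0.115, 0.1051]
force: [1.4, 1.5, -2.7]
```

```bash
python3 -m inch '[0,0,8,0,0,0,1, 0,0,16,0,0,-0.4,1, 0,0,24,0,0,-0.8,1, 0,0,32,0,0,-1.3,1, 0,0,40,0,0,-1.7,1]' | sed -n '2p;4p'
python3 -m inch '[0,0,8,0,0,-0.4,1, 0,0,16,0,0,-0.8,1, 0,0,24,0,0,-1.3,1, 0,0,32,0,0,-1.7,1, 0,0,40,0,0,-2.1,1]'| sed -n '2p;4p'
python3 -m inch '[0,0,-8,0,0,0,1, 0,0,-16,0,0,-0.4,1, 0,0,-24,0,0,-0.8,1, 0,0,-32,0,0,-1.3,1, 0,0,-40,0,0,-1.7,1]'| sed -n '2p;4p'
python3 -m inch '[0,0,-8,0,0,-0.4,1, 0,0,-16,0,0,-0.8,1, 0,0,-24,0,0,-1.3,1, 0,0,-32,0,0,-1.7,1, 0,0,-40,0,0,-2.1,1]'| sed -n '2p;4p'
python3 -m inch '[0,0,0,0,0,-2,1, 0,0,0,0,0,-4,1, 0,0,0,0,0,-7,1, 0,0,0,0,0,-10,1, 0,0,0,0,0,-13,1]'| sed -n '2p;4p'
python3 - <<'E'
from h import *
go(.409,.36,.215,84.5)
im,W=cloud("side"); cv2.imwrite("pics/s7.png",cv2.resize(im[110:300,200:440],None,fx=2.5,fy=2.5))
box("top","decon_pan"); box("side","decon_pan")
E
```

```text
eef_pos: [0.6605, 0.1144, 0.1068]
force: [0.8, 1.2, -1.1]
eef_pos: [0.6602, 0.1143, 0.109]
force: [0.1, -0.3, -1.3]
eef_pos: [0.6602, 0.1142, 0.1106]
force: [-0.3, -0.2, -1.1]
eef_pos: [0.6602, 0.1142, 0.1127]
force: [-0.8, -0.7, -1.2]
eef_pos: [0.6609, 0.1147, 0.1271]
force: [0.7, -0.2, -0.8]
t 50.5 pos [0.6609 0.1147 0.1271] shift [275.3 218.7 -88. ] az -0.27 yaw 84.2 tilt [ 0. -0.] j6 -81 F [ 0.7 -0.2 -0.8] gap 0.0546 g 64.6
decon_pan top 0.57 ((427.3304443359375, 355.597900390625), (81.85541534423828, 159.1132354736328), 80.4604721069336) z [-0.0018  0.0034  0.0291]
decon_pan side 0.94 ((427.16937255859375, 263.8079528808594), (158.0770263671875, 324.44976806640625), 1.798277497291565) z [0.0031 0.0065 0.0315]
```

View pics/s7.png

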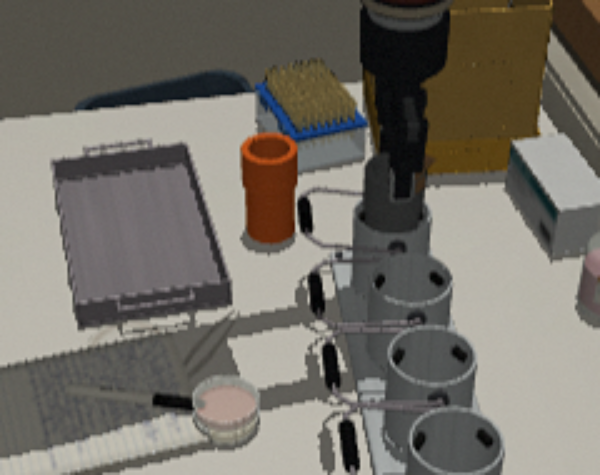

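The tagged adapter is free and its bucket is down. The pan may have shifted, so I'll lift and measure its rim.

```bash
cat >> h.py <<'E'
def pan(c):
    im,W=cloud(c)
    m=(abs(W[...,2]-.028)<.006)&(W[...,0]>.30)&(W[...,0]<.53)&(W[...,1]>.13)&(W[...,1]<.48)
    k=cv2.morphologyEx(m.astype(np.uint8),cv2.MORPH_CLOSE,np.ones((3,3)))
    n,l,s,_=cv2.connectedComponentsWithStats(k,connectivity=8)
    i=1+np.argmax(s[1:,4]); p=W[(l==i)&m]
    print(c,len(p),cv2.minAreaRect((p[:,:2]*1000).astype(np.float32)),np.round(np.percentile(p[:,:2],[1,99],axis=0),3).tolist())
    return im,W
E
python3 -m inch '[0,0,0,0,0,-10,1, 0,0,0,0,0,-25,1, 0,0,0,0,0,-45,1, 0,0,0,0,0,-70,1, 0,0,0,0,0,-110,1]' | sed -n '2p;4p'
python3 - <<'E'
from h import *
im,W=pan("top"); pan("side"); cv2.imwrite("pics/t8.png",cv2.resize(im[120:400,60:320],None,fx=2,fy=2))
E
```

```text
eef_pos: [0.6596, 0.1147, 0.2365]
force: [1.3, -0.0, -1.0]
top 295 ((425.190673828125, 365.5487976074219), (54.875205993652344, 153.02781677246094), 81.83344268798828) [[0.348, 0.333], [0.498, 0.389]]
side 349 ((425.58343505859375, 258.820556640625), (149.33847045898438, 265.214599609375), 2.936194896697998) [[0.348, 0.136], [0.503, 0.39]]
```

View pics/t8.png

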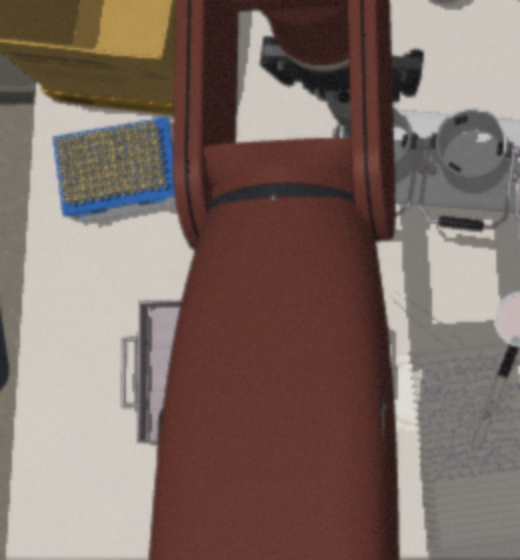

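The pan has been knocked: its +y end (view (140,370)) is now at y≈0.39 and its centre at about (0.425, 0.264). I'll place the cracked adapter at (0.425, 0.325).

```bash
python3 -m inch '[0,0,0,14,10,0,1, 0,0,0,40,29,0,1, 0,0,0,70,51,0,1, 0,0,0,102,74,0,1, 0,0,0,135,98,0,1]' | sed -n '2p;4p'
python3 -m inch '[0,0,0,32,23,0,1, 0,0,0,62,45,0,1, 0,0,0,92,67,10,1, 0,0,0,120,87,30,1, 0,0,0,120,87,50,1]' | sed -n '2p;4p'
python3 -m inch '[0,0,0,0,0,10,1, 0,0,0,0,0,20,1, 0,0,0,0,0,30,1, 0,0,0,0,0,38,1, 0,0,0,0,0,38,1]' | sed -n '2p;4p'
python3 - <<'E'
from h import *
im,W=pan("side"); go(.425,.325,.088,84.5)
cv2.imwrite("pics/s9.png",cv2.resize(im[90:290,160:400],None,fx=2.5,fy=2.5))
E
```

```text
eef_pos: [0.5354, 0.2264, 0.2376]
force: [-0.4, 1.4, -1.4]
eef_pos: [0.4231, 0.3271, 0.1877]
force: [0.2, 0.1, -1.4]
eef_pos: [0.4253, 0.3235, 0.1475]
force: [-0.5, -0.4, -2.4]
side 159 ((355.30364990234375, 264.50909423828125), (259.84124755859375, 64.88729095458984), 76.53451538085938) [[0.347, 0.139], [0.41, 0.389]]
t 53.0 pos [0.4256 0.3237 0.1482] shift [ 0.7  1.3 60.2] az -0.26 yaw 84.2 tilt [-0.001 -0.001] j6 -55 F [ 0.4  0.4 -1.1] gap 0.0543 g 64.6
```

View pics/s9.png

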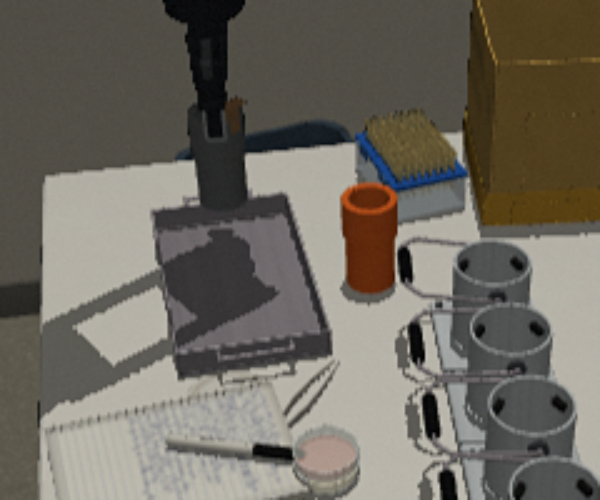

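The adapter with its tag hangs above the pan's far half, and all four buckets stand. Lowering.

```bash
python3 -m inch '[0,0,0,0,0,15,1, 0,0,0,0,0,30,1, 0,0,0,0,1,44,1, 0,0,0,0,1,55,1, 0,0,0,0,1,56,1]' | sed -n '2p;4p'
python3 -m inch '[0,0,0,0,0,1,1, 0,0,0,0,0,1,1]' | sed -n '2p;4p'
python3 -m inch '[0,0,0,0,0,1,1, 0,0,0,0,0,1,1]' | sed -n '2p;4p'
python3 -m inch '[0,0,0,0,0,1,1, 0,0,0,0,0,1,1]' | sed -n '2p;4p'
python3 -m inch '[0,0,0,0,0,1,1, 0,0,0,0,0,1,1]' | sed -n '2p;4p'
```

```text
eef_pos: [0.424, 0.3244, 0.0901]
force: [-1.1, -0.0, -2.0]
eef_pos: [0.4259, 0.3254, 0.0921]
force: [-0.7, -0.1, -0.9]
eef_pos: [0.4259, 0.3254, 0.0912]
force: [0.7, 0.3, -1.2]
eef_pos: [0.4256, 0.3252, 0.0898]
force: [-0.7, 0.4, -0.5]
eef_pos: [0.4255, 0.3251, 0.0886]
force: [-0.3, -0.6, -1.3]
```

```bash
python3 -m inch '[0,0,0,0,0,1,1, 0,0,0,0,0,1,1]' | sed -n '2p;4p'
python3 -m inch '[0,0,0,0,0,0.7,1, 0,0,0,0,0,0.7,1]' | sed -n '2p;4p'
python3 -m inch '[0,0,0,0,0,0.7,1, 0,0,0,0,0,0.7,1]' | sed -n '2p;4p'
```

```text
eef_pos: [0.4257, 0.3253, 0.0877]
force: [1.2, 0.2, -0.9]
eef_pos: [0.4259, 0.3253, 0.0876]
force: [-0.7, -1.1, 4.1]
eef_pos: [0.4262, 0.3254, 0.0876]
force: [-2.1, -2.0, 9.5]
```

```bash
python3 -m inch '[0,0,0,0,0,-1,1, 0,0,0,0,0,-1,0.2, 0,0,0,0,0,-1,-0.7, 0,0,0,0,0,-1,-0.7, 0,0,0,0,0,-1,-0.7]' | sed -n '2p;4,5p'
python3 -m inch '[0,0,0,0,0,-10,-0.7, 0,0,0,0,0,-30,-0.7, 0,0,0,0,0,-60,-0.9, 0,0,0,0,0,-90,-0.6, 0,0,0,0,0,-135,-0.6]' | sed -n '2p;4,5p'
python3 -m inch '[0,0,8.5,0,0,0,-0.4, 0,0,17,0,0,0,-0.4, 0,0,25,0,0,0,-0.4, 0,0,33,0,0,0,-0.4, 0,0,41,0,0,0,-0.4]' | sed -n '2p;4p'
python3 -m inch '[0,0,8.5,0,0,0,-0.2, 0,0,17,0,0,0,-0.2, 0,0,25,0,0,0,-0.2, 0,0,33,0,0,0,-0.2, 0,0,41,0,0,0,-0.2]' | sed -n '2p;4,5p'
python3 -m inch '[0,0,3,0,0,0,-0.2, 0,0,7.5,0,0,0,-0.2, 0,0,7.5,0,0,0,-0.2]' | sed -n '2p;4,5p'
python3 - <<'E'
from h import *
im,W=cloud("side")
m=(abs(W[...,2]-.097)<.012)&(np.hypot(W[...,0]-.425,W[...,1]-.325)<.045)
print("adapter",m.sum(), cv2.minEnclosingCircle(W[m][:,:2].astype(np.float32)), np.nanmax(W[m][:,2]))
for c in("side","top"):
  im,W=cloud(c)
  g=im.max(2)<60
  m=g&(abs(W[...,0]-.578)<.02)&(abs(W[...,1]-.12)<.045)&(W[...,2]>.06)&(W[...,2]<.13)
  p=W[m]; print(c,len(p), np.round(p.min(0),4) if len(p) else '',np.round(p.max(0),4) if len(p) else '',np.round(np.median(p,0),4) if len(p) else '')
  m=(abs(W[...,2]-.096)<.006)&(abs(np.hypot(W[...,0]-.661,W[...,1]-.115)-.033)<.009)
  print("rim",m.sum(), cv2.minEnclosingCircle(W[m][:,:2].astype(np.float32)) if m.any() else'')
go(.577,.123,.150,-5.5)
E
```

```text
eef_pos: [0.4254, 0.3252, 0.087]
force: [0.3, 0.7, -0.1]
finger_gap: 0.0725
eef_pos: [0.4243, 0.3245, 0.2221]
force: [-0.1, -0.1, -0.5]
finger_gap: 0.0684
eef_pos: [0.4256, 0.3253, 0.2231]
force: [0.8, 0.4, 0.9]
eef_pos: [0.4256, 0.3253, 0.2231]
force: [0.3, 0.6, -0.0]
finger_gap: 0.0512
eef_pos: [0.4257, 0.3253, 0.223]
force: [0.6, -0.9, 0.0]
finger_gap: 0.0513
adapter 297 ((0.42390114068984985, 0.32264888286590576), 0.03179662302136421) 0.10897684002949297
side 65 [0.569  0.1008 0.0914] [0.5841 0.1465 0.1067] [0.5763 0.1186 0.1025]
rim 223 ((0.656725287437439, 0.11537285149097443), 0.04161684960126877)
top 97 [0.5728 0.1038 0.0933] [0.5857 0.1472 0.1056] [0.5788 0.1263 0.1002]
rim 178 ((0.6602283120155334, 0.11326024681329727), 0.03953414037823677)
t 57.3 pos [0.4257 0.3253 0.2227] shift [-188.   168.7   72.7] az 0.39 yaw -5.1 tilt [0. 0.] j6 34 F [ 0.   0.3 -0.4] gap 0.0511 g 0.0
```

The cracked adapter stands in the pan. The bail grip is at about (0.579, 0.123, 0.0985), 12° above level, which fits the 84 mm radius. Going there.

```bash
python3 -m inch '[0,0,0,-37,34,0,0.2, 0,0,0,-75,68,0,0.2, 0,0,0,-113,102,0,0.2, 0,0,0,-150,137,0,0.2, 0,0,0,-188,171,0,0.2]' | sed -n '2p;4p'
python3 -m inch '[0,0,0.4,0,0,0,0.2, 0,0,0.4,0,0,20,0.2, 0,0,0.4,0,0,40,0.2, 0,0,0.4,0,0,70,0.2, 0,0,0.4,0,0,70,0.2]' | sed -n '2p;4,5p'
python3 -m inch '[0,0,0,0,0,3,0.2, 0,0,0,0,0,3,0.2]' | sed -n '2p;4p'
python3 -c "
from h import *; go(.579,.1227,.0795,-5.5)"
```

```text
eef_pos: [0.5774, 0.1241, 0.2226]
force: [-0.2, 0.6, -0.3]
eef_pos: [0.5728, 0.1259, 0.1478]
force: [-0.7, -0.3, -0.6]
finger_gap: 0.034
eef_pos: [0.577, 0.1262, 0.1507]
force: [0.4, -0.2, -0.1]
t 58.5 pos [0.577  0.1262 0.1507] shift [-3.3  2.2 71.2] az -0.07 yaw -5.6 tilt [0.002 0.   ] j6 10 F [ 0.4 -0.2 -0.1] gap 0.0339 g 0.0
```

```bash
python3 -m inch '[0,0,0,-1,1,12,0.2, 0,0,0,-3,2,25,0.2, 0,0,0,-3,2,38,0.2, 0,0,0,-3,2,50,0.2, 0,0,0,-3,2,58,0.2]' | sed -n '2p;4,5p'
python3 -m inch '[0,0,0,0,0,6,0.2, 0,0,0,0,0,12,0.2, 0,0,0,0,0,12,0.2]' | sed -n '2p;4,5p'
python3 - <<'E'
from h import *
go(.579,.1227,.0795,-5.5)
im,W=cloud("side"); cv2.imwrite("pics/s10.png",cv2.resize(im[140:270,270:430],None,fx=4,fy=4))
E
```

```text
eef_pos: [0.577, 0.1225, 0.0892]
force: [0.1, -0.0, -0.2]
finger_gap: 0.0338
eef_pos: [0.5775, 0.1226, 0.0784]
force: [1.0, 0.3, 1.1]
finger_gap: 0.0339
t 59.3 pos [0.5775 0.1226 0.0784] shift [ 0.3  1.5 -1.1] az -0.11 yaw -5.6 tilt [-0.001 -0.   ] j6 10 F [1.  0.3 1.1] gap 0.0339 g 0.0
```

View pics/s10.png

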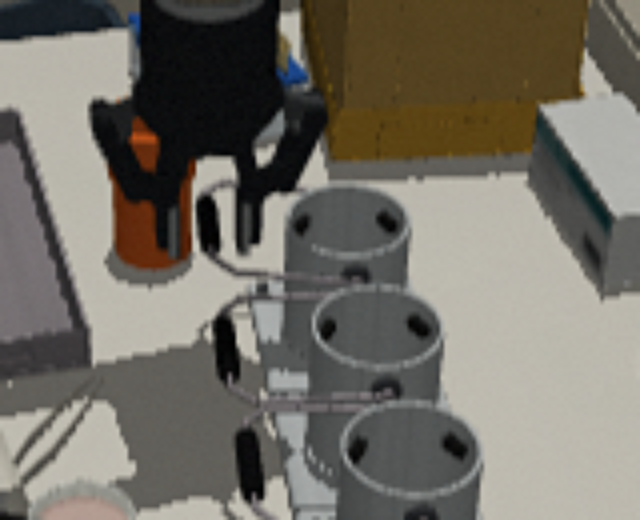

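The fingers are astride bucket_x's sleeve at (208,220). I'll close and start the arc.

```bash
python3 -m inch '[0,0,0,0,0,0,1, 0,0,0,0,0,0,1, 0,0,0,0,0,0,1, 0,0,0,0,0,0,1, 0,0,0,0,0,0,1]' 40 | sed -n '2p;4,6p'
python3 -m inch '[0,0,0,0,1.5,-5.5,1, 0,0,0,0,3.2,-11.3,1, 0,0,0,0,6,-18,1, 0,0,0,0,9.4,-24.5,1, 0,0,0,0,9.4,-24.5,1]' | sed -n '2p;4,6p'
python3 -c "
from h import *; go(.6608,.1148,.146,-5.5)"
```

```text
eef_pos: [0.5781, 0.1223, 0.0795]
force: [-1.3, -1.0, 0.6]
finger_gap: 0.0107
grasp_force: 38.9
eef_pos: [0.5885, 0.1218, 0.1056]
force: [-2.9, -1.3, 1.8]
finger_gap: 0.01
grasp_force: 39.1
t 60.4 pos [0.5885 0.1218 0.1056] shift [  0.1  72.7 -40.2] az -0.11 yaw -5.6 tilt [0.002 0.   ] j6 10 F [-2.9 -1.3  1.8] gap 0.01 g 39.1
```

```bash
python3 -m inch '[0,0,0,0,3.9,-6.2,1, 0,0,0,0,8.4,-12,1, 0,0,0,0,13.4,-17.4,1, 0,0,0,0,18.7,-22.4,1, 0,0,0,0,24.5,-26.8,1]' | sed -n '2p;4,6p'
python3 -m inch '[0,0,0,0,6.3,-4,1, 0,0,0,0,15.4,-8.5,1, 0,0,0,0,26.5,-12.3,1, 0,0,0,0,38,-14.6,1, 0,0,0,0,48.3,-15.2,1]' | sed -n '2p;4,6p'
python3 -m inch '[0,0,0,0,0,0,1, 0,0,0,0,0,0,1]' 60 | sed -n '2p;4,6p'
python3 - <<'E'
from h import *
go(.6608,.1148,.146,-5.5)
im,W=cloud("side"); cv2.imwrite("pics/s11.png",cv2.resize(im[100:270,270:430],None,fx=3,fy=3))
E
```

```text
eef_pos: [0.6123, 0.1194, 0.1315]
force: [-4.3, 0.3, 3.4]
finger_gap: 0.0106
grasp_force: 38.9
eef_pos: [0.6638, 0.1145, 0.1511]
force: [-0.3, -0.7, -4.2]
finger_gap: 0.0104
grasp_force: 39.2
eef_pos: [0.6634, 0.1143, 0.1493]
force: [0.7, -0.7, 11.8]
finger_gap: 0.0098
grasp_force: 60.0
t 61.5 pos [0.6634 0.1143 0.1493] shift [ 0.3 -2.7  3.3] az -0.13 yaw -5.6 tilt [0.008 0.   ] j6 9 F [ 0.7 -0.7 11.8] gap 0.0098 g 60.0
```

View pics/s11.png

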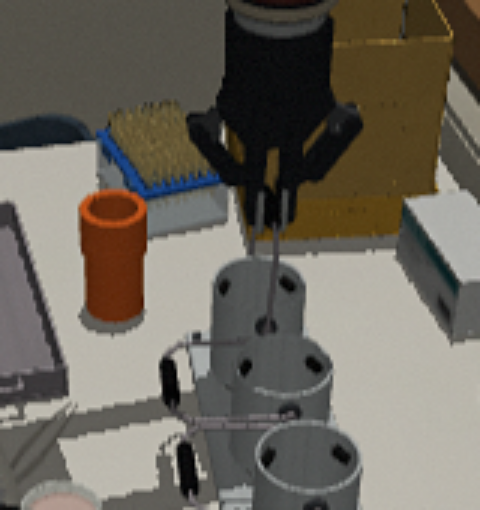

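The bail is upright and the bucket is still seated. I'll centre it and lift straight up slowly.

```bash
python3 -m inch '[0,0,0,0,-1.2,0,1, 0,0,0,0,-2.4,-1,1, 0,0,0,0,-2.4,-3,1, 0,0,0,0,-2.4,-5,1]' 80 | sed -n '2p;4,6p'
python3 -m inch '[0,0,0,0,0,-4,1, 0,0,0,0,0,-8,1, 0,0,0,0,0,-12,1, 0,0,0,0,0,-16,1, 0,0,0,0,0,-20,1]' | sed -n '2p;4,6p'
python3 -m inch '[0,0,0,0,0,-10,1, 0,0,0,0,0,-20,1, 0,0,0,0,0,-32,1, 0,0,0,0,0,-44,1, 0,0,0,0,0,-56,1]' | sed -n '2p;4,6p'
python3 -m inch '[0,0,0,0,0,-10,1, 0,0,0,0,0,-20,1, 0,0,0,0,0,-30,1, 0,0,0,0,0,-40,1, 0,0,0,0,0,-44,1]' | sed -n '2p;4,6p'
python3 - <<'E'
from h import *
im,W=pan("side"); go(.425,.205,.27,-5.5); pan("top")
m=(np.hypot(W[...,0]-.66,W[...,1]-.115)<.05)&(W[...,2]>.03)&(W[...,2]<.25)
print("bucket zmin", np.nanpercentile(W[m][:,2],[1,5,50]) if m.any() else 0)
cv2.imwrite("pics/s12.png",cv2.resize(im[80:290,160:430],None,fx=2,fy=2))
E
```

```text
eef_pos: [0.6572, 0.1148, 0.1499]
force: [-0.1, 0.4, -4.8]
finger_gap: 0.0095
grasp_force: 77.8
eef_pos: [0.6574, 0.1149, 0.171]
force: [0.4, 0.2, -5.1]
finger_gap: 0.009
grasp_force: 78.0
eef_pos: [0.6577, 0.1148, 0.2284]
force: [0.2, -0.1, -4.9]
finger_gap: 0.0094
grasp_force: 78.0
eef_pos: [0.6579, 0.1149, 0.2724]
force: [0.1, -0.3, -5.0]
finger_gap: 0.0093
grasp_force: 78.0
side 146 ((354.0965881347656, 261.4059753417969), (256.4203796386719, 52.33992385864258), 79.56086730957031) [[0.347, 0.135], [0.399, 0.385]]
t 63.5 pos [0.658  0.1149 0.2727] shift [  66.9 -240.7    2.2] az -0.11 yaw -5.6 tilt [0.002 0.   ] j6 9 F [ 0.8 -0.2 -4.4] gap 0.0092 g 78.0
top 248 ((425.00701904296875, 369.4034729003906), (45.34303665161133, 152.0768280029297), 82.71306610107422) [[0.348, 0.341], [0.498, 0.388]]
bucket zmin [0.13705549 0.14291174 0.19223559]
```

View pics/s12.png

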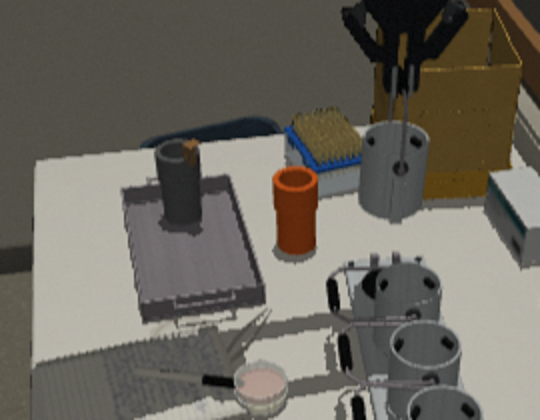

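The bucket hangs upright from its bail, the adapter stands in the pan, and the other buckets stand. Carrying it to (0.425, 0.205).

```bash
python3 -m inch '[0,0,0,3,-10,0,1, 0,0,0,8,-28,0,1, 0,0,0,15,-53,0,1, 0,0,0,22,-79,0,1, 0,0,0,30,-106,0,1]' | sed -n '2p;4,6p'
python3 -m inch '[0,0,0,8,-28,0,1, 0,0,0,16,-57,0,1, 0,0,0,24,-85,0,1, 0,0,0,31,-112,0,1, 0,0,0,35,-127,0,1]' | sed -n '2p;4,6p'
python3 -m inch '[0,0,0,1,-4,0,1, 0,0,0,2,-7,0,1, 0,0,0,2,-7,0,1, 0,0,0,2,-7,0,1, 0,0,0,2,-7,0,1]' | sed -n '2p;4,6p'
python3 - <<'E'
from h import *
im,W=pan("side"); go(.425,.205,.145,-5.5)
m=(np.hypot(W[...,0]-.425,W[...,1]-.205)<.06)&(W[...,2]>.08)&(W[...,2]<.25)
p=W[m]
for a in range(90,240,10):
  q=p[(p[:,2]*1000>=a)&(p[:,2]*1000<a+10)]
  if len(q): print(a,len(q),np.round(q.min(0),3),np.round(q.max(0),3))
E
```

```text
eef_pos: [0.5529, 0.1553, 0.2697]
force: [-0.4, 0.2, -4.9]
finger_gap: 0.0093
grasp_force: 78.1
eef_pos: [0.4295, 0.203, 0.2702]
force: [1.1, 0.3, -5.0]
finger_gap: 0.0091
grasp_force: 78.1
eef_pos: [0.4258, 0.2046, 0.2707]
force: [0.2, -0.7, -4.5]
finger_gap: 0.0093
grasp_force: 78.1
side 117 ((355.1683044433594, 313.85308837890625), (165.13360595703125, 51.70573043823242), 71.05303192138672) [[0.347, 0.231], [0.399, 0.388]]
t 65.2 pos [0.4258 0.2046 0.2707] shift [  0.3  -0.9 125.7] az -0.16 yaw -5.7 tilt [ 0. -0.] j6 22 F [ 0.5 -0.5 -4.1] gap 0.0093 g 78.1
130 47 [0.406 0.16  0.134] [0.466 0.2   0.14 ]
140 113 [0.405 0.159 0.14 ] [0.478 0.204 0.15 ]
150 117 [0.405 0.161 0.15 ] [0.477 0.205 0.16 ]
160 110 [0.404 0.16  0.16 ] [0.474 0.2   0.17 ]
170 126 [0.403 0.159 0.17 ] [0.475 0.244 0.18 ]
180 162 [0.401 0.161 0.18 ] [0.474 0.245 0.19 ]
190 196 [0.4   0.158 0.19 ] [0.472 0.247 0.2  ]
200 235 [0.399 0.159 0.2  ] [0.473 0.246 0.21 ]
210 252 [0.398 0.161 0.21 ] [0.471 0.253 0.22 ]
220 46 [0.427 0.16  0.22 ] [0.47  0.254 0.229]
230 13 [0.425 0.161 0.231] [0.439 0.252 0.239]
```

The bucket hangs about 10 mm to the +x side with a few degrees of tilt. I'll shift to centre it, lower part way and re-measure.

```bash
python3 -m inch '[0,0,0,0,-4,10,1, 0,0,0,0,-8,25,1, 0,0,0,0,-8,40,1, 0,0,0,0,-8,55,1, 0,0,0,0,-8,70,1]' | sed -n '2p;4,6p'
python3 -m inch '[0,0,0,0,0,6,1, 0,0,0,0,0,14,1, 0,0,0,0,0,22,1, 0,0,0,0,0,30,1, 0,0,0,0,0,30,1]' | sed -n '2p;4,6p'
cat > b.py <<'E'
from h import *
go(.418,.205,.145,-5.5)
im,W=cloud("side")
m=(np.hypot(W[...,0]-.425,W[...,1]-.205)<.06)&(W[...,2]>.035)&(W[...,2]<.19)
p=W[m]
for a in range(30,190,10):
  q=p[(p[:,2]*1000>=a)&(p[:,2]*1000<a+10)]
  if len(q): print(a,len(q),np.round(q.min(0),3),np.round(q.max(0),3))
E
python3 b.py
```

```text
eef_pos: [0.4158, 0.2056, 0.1983]
force: [-1.6, -0.5, -4.1]
finger_gap: 0.0089
grasp_force: 78.1
eef_pos: [0.4166, 0.2055, 0.1696]
force: [0.7, 0.4, -5.9]
finger_gap: 0.0092
grasp_force: 78.1
t 66.2 pos [0.4166 0.2055 0.1696] shift [-0.4  1.5 24.6] az -0.12 yaw -5.6 tilt [-0.002 -0.001] j6 22 F [ 0.7  0.4 -5.9] gap 0.0092 g 78.1
30 42 [0.384 0.162 0.035] [0.457 0.204 0.04 ]
40 99 [0.384 0.161 0.04 ] [0.457 0.209 0.05 ]
50 101 [0.384 0.164 0.05 ] [0.455 0.201 0.06 ]
60 102 [0.384 0.162 0.06 ] [0.457 0.206 0.07 ]
70 123 [0.384 0.163 0.07 ] [0.454 0.248 0.08 ]
80 167 [0.383 0.162 0.08 ] [0.455 0.247 0.09 ]
90 164 [0.383 0.161 0.09 ] [0.456 0.25  0.1  ]
100 212 [0.383 0.16  0.1  ] [0.453 0.245 0.11 ]
110 213 [0.383 0.161 0.11 ] [0.456 0.254 0.12 ]
120 12 [0.407 0.162 0.12 ] [0.425 0.256 0.13 ]
130 13 [0.412 0.16  0.13 ] [0.425 0.254 0.14 ]
140 5 [0.412 0.16  0.141] [0.421 0.254 0.149]
150 9 [0.411 0.16  0.15 ] [0.414 0.165 0.16 ]
160 6 [0.41  0.161 0.161] [0.413 0.167 0.17 ]
170 25 [0.399 0.161 0.171] [0.431 0.206 0.18 ]
180 65 [0.397 0.166 0.18 ] [0.431 0.242 0.19 ]
```

Now upright, centred at (0.420, 0.206). Lowering the rest of the way.

```bash
python3 -m inch '[0,0,0,0,0,5,1, 0,0,0,0,0,11,1, 0,0,0,0,0,17,1, 0,0,0,0,0,23,1, 0,0,0,0,0,23,1]' | sed -n '2p;4p'
python3 -m inch '[0,0,0,0,0,1.5,1, 0,0,0,0,0,3,1, 0,0,0,0,0,3,1]' | sed -n '2p;4p'
python3 -m inch '[0,0,0,0,0,2,1, 0,0,0,0,0,2,1]' | sed -n '2p;4p'
python3 -m inch '[0,0,0,0,0,1.5,1, 0,0,0,0,0,1.5,1]' | sed -n '2p;4p'
```

```text
eef_pos: [0.4198, 0.2063, 0.1501]
force: [0.3, -0.6, 7.4]
eef_pos: [0.4219, 0.2067, 0.1496]
force: [1.2, -0.3, 16.8]
eef_pos: [0.4236, 0.207, 0.1493]
force: [1.4, -1.5, 22.4]
eef_pos: [0.4249, 0.2073, 0.1491]
force: [2.4, -1.2, 26.0]
```

Contact came earlier than expected, so I'll back off and inspect.

```bash
python3 -m inch '[0,0,0,0,0,-3,1, 0,0,0,0,0,-6,1, 0,0,0,0,0,-6,1]' | sed -n '2p;4p'
python3 b.py
python3 - <<'E'
from h import *
im,W=pan("side")
for c in ("side","top"):
  im,W=cloud(c)
  m=(W[...,0]>.30)&(W[...,0]<.54)&(W[...,1]>.08)&(W[...,1]<.48)&(W[...,2]>.012)&(W[...,2]<.036)
  p=W[m]
  for a in np.arange(.08,.48,.02):
    q=p[(p[:,1]>=a)&(p[:,1]<a+.02)]
    if len(q): print(c,round(a,2),len(q),np.round(q[:,0].min(),3),np.round(q[:,0].max(),3),np.round(np.median(q[:,2]),3))
E
```

```text
eef_pos: [0.4197, 0.2063, 0.15]
force: [1.2, -0.8, 9.8]
t 67.7 pos [0.4197 0.2063 0.15  ] shift [-1.5 -1.6  5. ] az -0.12 yaw -5.6 tilt [0.006 0.001] j6 22 F [ 1.2 -0.8  9.8] gap 0.0093 g 80.1
30 36 [0.368 0.163 0.035] [0.425 0.189 0.04 ]
40 81 [0.367 0.165 0.041] [0.431 0.198 0.05 ]
50 123 [0.366 0.166 0.05 ] [0.437 0.253 0.06 ]
60 157 [0.365 0.165 0.06 ] [0.443 0.25  0.07 ]
70 202 [0.369 0.165 0.07 ] [0.449 0.248 0.08 ]
80 209 [0.372 0.159 0.08 ] [0.452 0.248 0.09 ]
90 142 [0.378 0.164 0.09 ] [0.437 0.253 0.1  ]
100 85 [0.382 0.162 0.1  ] [0.42  0.254 0.11 ]
110 17 [0.386 0.162 0.111] [0.421 0.254 0.12 ]
120 4 [0.411 0.163 0.122] [0.413 0.168 0.129]
130 3 [0.412 0.163 0.13 ] [0.412 0.165 0.14 ]
140 6 [0.411 0.164 0.141] [0.413 0.169 0.149]
150 24 [0.404 0.165 0.151] [0.434 0.204 0.16 ]
160 58 [0.4   0.169 0.16 ] [0.435 0.214 0.17 ]
170 95 [0.4   0.174 0.17 ] [0.435 0.243 0.179]
180 50 [0.402 0.193 0.18 ] [0.437 0.218 0.19 ]
side 221 ((386.1713562011719, 261.65142822265625), (73.22661590576172, 258.1096496582031), 2.1058905124664307) [[0.348, 0.133], [0.422, 0.385]]
side 0.08 13 0.4
[... 184 characters left out ...]
52 0.502 0.029
side 0.22 28 0.351 0.54 0.029
side 0.24 21 0.35 0.5 0.032
side 0.26 15 0.35 0.499 0.031
side 0.28 17 0.349 0.499 0.031
side 0.3 17 0.348 0.497 0.031
side 0.32 16 0.347 0.496 0.032
side 0.34 11 0.346 0.496 0.031
side 0.36 229 0.346 0.496 0.024
side 0.38 12 0.385 0.456 0.031
top 0.08 9 0.406 0.494 0.013
top 0.1 130 0.357 0.469 0.028
top 0.12 164 0.357 0.505 0.027
top 0.14 46 0.356 0.506 0.028
top 0.16 65 0.356 0.503 0.028
top 0.18 66 0.354 0.503 0.029
top 0.2 92 0.354 0.503 0.017
top 0.22 14 0.411 0.54 0.028
top 0.26 11 0.352 0.354 0.028
top 0.28 15 0.35 0.352 0.028
top 0.3 18 0.35 0.352 0.028
top 0.32 11 0.348 0.35 0.028
top 0.34 21 0.348 0.35 0.028
top 0.36 39 0.348 0.388 0.02
```

```bash
python3 -m inch '[0,0,0,0,0,-5,1, 0,0,0,0,0,-12,1, 0,0,0,0,0,-20,1, 0,0,0,0,0,-24,1, 0,0,0,0,0,-24,1]' | sed -n '2p;4p'
python3 -m inch '[0,0,0,0,0,0,1, 0,0,0,0,0,0,1, 0,0,0,0,0,0,1, 0,0,0,0,0,0,1, 0,0,0,0,0,0,1]' | sed -n '2p;4p'
cat > b2.py <<'E'
from h import *
s=r.sense(); g=np.array(s["eef_pos"])
for c in("side","top"):
  im,W=cloud(c)
  m=(abs(W[...,0]-.42)<.07)&(abs(W[...,1]-.205)<.055)&(W[...,2]>.036)&(W[...,2]<g[2]-.003)
  p=W[m]
  # bucket-wall points seen from -y side / rim; fit plane-free: per-height x extents
  for a in range(30,170,15):
    q=p[(p[:,2]*1000>=a)&(p[:,2]*1000<a+15)]
    if len(q): print(c,a,len(q),np.round(np.percentile(q[:,0],[2,98]),3),np.round(np.percentile(q[:,1],[2,98]),3))
print(np.round(g,4),np.round(s["force"],1))
E
python3 b2.py
python3 -m inch '[0,0,0,0,0,0,1, 0,0,0,0,0,0,1, 0,0,0,0,0,0,1]' | sed -n '2p;4p'
python3 b2.py
```

```text
eef_pos: [0.4177, 0.2059, 0.172]
force: [0.4, -0.7, -4.2]
eef_pos: [0.4171, 0.2057, 0.1711]
force: [0.1, -0.2, -4.2]
side 30 75 [0.369 0.456] [0.163 0.204]
side 45 151 [0.387 0.456] [0.164 0.205]
side 60 153 [0.388 0.458] [0.163 0.243]
side 75 238 [0.39  0.459] [0.164 0.245]
side 90 247 [0.392 0.46 ] [0.164 0.245]
side 105 333 [0.394 0.463] [0.163 0.245]
side 120 60 [0.394 0.436] [0.162 0.254]
side 135 11 [0.416 0.43 ] [0.162 0.255]
side 150 10 [0.414 0.418] [0.161 0.168]
side 165 1 [0.415 0.415] [0.164 0.164]
top 30 204 [0.397 0.463] [0.164 0.222]
top 45 67 [0.394 0.466] [0.163 0.22 ]
top 60 59 [0.395 0.466] [0.163 0.216]
top 75 61 [0.397 0.467] [0.164 0.215]
top 90 63 [0.398 0.467] [0.162 0.213]
top 105 149 [0.399 0.47 ] [0.163 0.21 ]
top 120 9 [0.402 0.444] [0.162 0.198]
top 135 2 [0.422 0.424] [0.163 0.163]
top 150 5 [0.417 0.422] [0.162 0.164]
[0.4171 0.2057 0.1711] [ 0.1 -0.2 -4.2]
eef_pos: [0.4171, 0.2058, 0.1713]
force: [-0.4, -1.4, -4.8]
side 30 54 [0.374 0.431] [0.164 0.197]
side 45 152 [0.365 0.434] [0.165 0.206]
side 60 158 [0.368 0.438] [0.165 0.243]
side 75 231 [0.372 0.441] [0.165 0.246]
side 90 284 [0.376 0.448] [0.166 0.246]
side 105 289 [0.38  0.451] [0.163 0.247]
side 120 79 [0.382 0.422] [0.163 0.255]
side 135 14 [0.41  0.421] [0.162 0.257]
side 150 10 [0.409 0.412] [0.162 0.166]
side 165 3 [0.41  0.413] [0.163 0.166]
top 30 79 [0.372 0.432] [0.168 0.218]
top 45 100 [0.362 0.435] [0.167 0.216]
top 60 102 [0.365 0.44 ] [0.166 0.214]
top 75 105 [0.371 0.445] [0.166 0.21 ]
top 90 127 [0.375 0.451] [0.165 0.21 ]
top 105 118 [0.38 0.45] [0.165 0.203]
top 120 27 [0.384 0.41 ] [0.163 0.197]
top 135 3 [0.409 0.411] [0.163 0.165]
top 150 3 [0.41  0.412] [0.164 0.165]
top 165 1 [0.411 0.411] [0.164 0.164]
[0.4171 0.2058 0.1713] [-0.4 -1.4 -4.8]
```

It swings like a pendulum. I'll let it settle and sample its motion.

```bash
cat > sw.py <<'E'
from h import *
import sys
g=np.array(r.sense()["eef_pos"])
for i in range(int(sys.argv[1])):
  t=r.sense()["time_s"]; im,W=cloud("side")
  def ext(a):
    m=(abs(W[...,0]-.42)<.07)&(abs(W[...,1]-.205)<.055)&(abs(W[...,2]-g[2]-a)<.008)
    return np.percentile(W[m][:,0],[3,97])
  lo,hi=ext(-.115),ext(-.066)
  bl=ext(-.03).mean()
  print(round(t,2),np.round(lo,3),np.round(hi,3),"tilt(top+x)",np.round(np.degrees(np.arctan2((hi-lo),.049)),1),"bail",round(bl,3))
E
python3 sw.py 14
python3 -m inch '[0,0,0,0,0,0,1, 0,0,0,0,0,0,1, 0,0,0,0,0,0,1, 0,0,0,0,0,0,1, 0,0,0,0,0,0,1]' | sed -n '2p;4p'
python3 -m inch '[0,0,0,0,0,0,1, 0,0,0,0,0,0,1, 0,0,0,0,0,0,1, 0,0,0,0,0,0,1, 0,0,0,0,0,0,1]' | sed -n '2p;4p'
python3 -m inch '[0,0,0,0,0,0,1, 0,0,0,0,0,0,1, 0,0,0,0,0,0,1, 0,0,0,0,0,0,1, 0,0,0,0,0,0,1]' | sed -n '2p;4p'
python3 sw.py 12
```

```text
69.4 [0.358 0.427] [0.375 0.446] tilt(top+x) [18.9 21.2] bail 0.413
69.45 [0.361 0.429] [0.375 0.447] tilt(top+x) [16.9 20. ] bail 0.413
69.5 [0.365 0.434] [0.379 0.45 ] tilt(top+x) [15.7 18.1] bail 0.415
69.55 [0.373 0.442] [0.384 0.454] tilt(top+x) [12.9 14. ] bail 0.418
69.6 [0.382 0.449] [0.39  0.457] tilt(top+x) [8.2 9.8] bail 0.421
69.65 [0.39  0.457] [0.395 0.461] tilt(top+x) [6.  4.9] bail 0.424
69.7 [0.396 0.464] [0.399 0.465] tilt(top+x) [3.9 1.3] bail 0.426
69.75 [0.398 0.466] [0.402 0.467] tilt(top+x) [4.2 0.7] bail 0.427
69.8 [0.399 0.466] [0.401 0.467] tilt(top+x) [2.7 0.8] bail 0.427
69.85 [0.395 0.464] [0.399 0.465] tilt(top+x) [4.7 1.1] bail 0.426
69.9 [0.387 0.455] [0.394 0.46 ] tilt(top+x) [8.2 6.5] bail 0.424
69.95 [0.38  0.447] [0.389 0.457] tilt(top+x) [10.8 11.3] bail 0.421
70.0 [0.372 0.439] [0.383 0.453] tilt(top+x) [13.1 16. ] bail 0.417
70.05 [0.364 0.434] [0.378 0.449] tilt(top+x) [15.9 17. ] bail 0.415
eef_pos: [0.4174, 0.2057, 0.1714]
force: [0.8, -1.0, -4.6]
eef_pos: [0.4172, 0.2057, 0.1713]
force: [-0.1, 0.1, -5.2]
eef_pos: [0.417, 0.2057, 0.1712]
force: [-0.6, -0.1, -5.0]
71.6 [0.361 0.429] [0.375 0.446] tilt(top+x) [16.4 19.5] bail 0.413
71.65 [0.361 0.429] [0.376 0.447] tilt(top+x) [17.6 20.2] bail 0.414
71.7 [0.365 0.434] [0.379 0.45 ] tilt(top+x) [15.3 17.7] bail 0.416
71.75 [0.372 0.44 ] [0.384 0.453] tilt(top+x) [13.7 15. ] bail 0.417
71.8 [0.38  0.449] [0.389 0.457] tilt(top+x) [10.8  9.4] bail 0.421
71.85 [0.387 0.455] [0.394 0.46 ] tilt(top+x) [8.  6.1] bail 0.423
71.9 [0.393 0.461] [0.398 0.463] tilt(top+x) [5.4 2.2] bail 0.426
71.95 [0.397 0.465] [0.4   0.465] tilt(top+x) [ 3.7 -0.6] bail 0.426
72.0 [0.398 0.464] [0.4   0.465] tilt(top+x) [2.3 1.2] bail 0.427
72.05 [0.395 0.465] [0.399 0.465] tilt(top+x) [ 4.7 -0. ] bail 0.426
72.1 [0.388 0.458] [0.394 0.461] tilt(top+x) [6.8 4.2] bail 0.424
72.15 [0.381 0.449] [0.389 0.458] tilt(top+x) [8.9 9.7] bail 0.421
```

The swing is ±9° about a 10° mean lean (bail hinge stiff, now ≈76°). I'll lower slowly to a light touch so that contact damps it.

```bash
python3 -m inch '[0,0,0,0,0,4,1, 0,0,0,0,0,8,1, 0,0,0,0,0,12,1, 0,0,0,0,0,16,1, 0,0,0,0,0,18,1]' | sed -n '2p;4p'
python3 -m inch '[0,0,0,0,0,1,1, 0,0,0,0,0,1,1, 0,0,0,0,0,2,1, 0,0,0,0,0,2,1, 0,0,0,0,0,3,1]' | sed -n '2p;4p'
python3 sw.py 8
python3 -m inch '[0,0,0,0,0,1,1, 0,0,0,0,0,1,1, 0,0,0,0,0,2,1, 0,0,0,0,0,2,1, 0,0,0,0,0,2,1]' | sed -n '2p;4p'
python3 sw.py 6
```

```text
eef_pos: [0.417, 0.2056, 0.1527]
force: [0.6, 0.2, -4.7]
eef_pos: [0.4172, 0.2058, 0.1504]
force: [-0.1, 0.9, -4.9]
73.2 [0.352 0.438] [0.382 0.453] tilt(top+x) [31.2 17. ] bail 0.417
73.25 [0.352 0.445] [0.386 0.456] tilt(top+x) [35.3 11.9] bail 0.419
73.3 [0.352 0.452] [0.392 0.459] tilt(top+x) [39.2  7.9] bail 0.422
73.35 [0.352 0.457] [0.396 0.462] tilt(top+x) [42.2  5.8] bail 0.424
73.4 [0.352 0.463] [0.399 0.464] tilt(top+x) [43.9  1.3] bail 0.426
73.45 [0.352 0.464] [0.4   0.466] tilt(top+x) [44.4  3.3] bail 0.427
73.5 [0.352 0.459] [0.4   0.464] tilt(top+x) [44.4  5.3] bail 0.426
73.55 [0.352 0.458] [0.394 0.462] tilt(top+x) [40.8  4.8] bail 0.424
eef_pos: [0.4173, 0.2057, 0.1483]
force: [-0.2, 0.1, -4.3]
74.1 [0.352 0.46 ] [0.396 0.462] tilt(top+x) [42.2  2. ] bail 0.424
74.15 [0.352 0.46 ] [0.397 0.462] tilt(top+x) [42.8  2.5] bail 0.424
74.2 [0.352 0.459] [0.395 0.462] tilt(top+x) [41.6  4.2] bail 0.424
74.25 [0.352 0.456] [0.394 0.46 ] tilt(top+x) [40.8  4.7] bail 0.422
74.3 [0.352 0.45 ] [0.389 0.456] tilt(top+x) [37.4  6.9] bail 0.42
74.35 [0.352 0.445] [0.387 0.454] tilt(top+x) [35.4 11.1] bail 0.419
```

```bash
python3 -m inch '[0,0,0,0,0,0.5,1, 0,0,0,0,0,1,1, 0,0,0,0,0,1,1, 0,0,0,0,0,1.5,1, 0,0,0,0,0,2,1]' | sed -n '2p;4p'
python3 -m inch '[0,0,0,0,0,0.5,1, 0,0,0,0,0,1,1, 0,0,0,0,0,1,1, 0,0,0,0,0,1.5,1, 0,0,0,0,0,2,1]' | sed -n '2p;4p'
python3 sw.py 7
```

```text
eef_pos: [0.4173, 0.2058, 0.1464]
force: [-0.4, -0.0, -2.5]
eef_pos: [0.4172, 0.2057, 0.1443]
force: [-0.8, -0.2, -2.4]
75.4 [0.352 0.435] [0.372 0.439] tilt(top+x) [22.8  4.1] bail 0.408
75.45 [0.352 0.435] [0.373 0.439] tilt(top+x) [23.7  4.6] bail 0.407
75.5 [0.352 0.435] [0.374 0.439] tilt(top+x) [23.9  4.1] bail 0.407
75.55 [0.352 0.435] [0.373 0.439] tilt(top+x) [23.5  4.8] bail 0.407
75.6 [0.352 0.436] [0.373 0.439] tilt(top+x) [23.7  3.4] bail 0.407
75.65 [0.352 0.435] [0.373 0.439] tilt(top+x) [23.1  4.2] bail 0.407
75.7 [0.352 0.437] [0.373 0.439] tilt(top+x) [23.4  3.1] bail 0.407
```

```bash
cat > b3.py <<'E'
from h import *
s=r.sense(); print(np.round(s["eef_pos"],4),np.round(s["force"],1))
for c in("side","top"):
  im,W=cloud(c)
  for a in range(40,160,10):
    m=(abs(W[...,0]-.42)<.08)&(abs(W[...,1]-.205)<.055)&(abs(W[...,2]*1000-a)<5)
    q=W[m]
    if len(q)>3: print(c,a,len(q),np.round(np.percentile(q[:,0],[2,98]),3),np.round(np.percentile(q[:,1],[2,98]),3))
E
python3 b3.py
```

```text
[0.4171 0.2057 0.1442] [-0.6  0.6 -3.4]
side 40 98 [0.368 0.439] [0.166 0.21 ]
side 50 134 [0.37  0.438] [0.164 0.247]
side 60 169 [0.372 0.439] [0.166 0.246]
side 70 150 [0.371 0.439] [0.169 0.247]
side 80 211 [0.373 0.439] [0.166 0.247]
side 90 200 [0.372 0.442] [0.167 0.246]
side 100 14 [0.372 0.413] [0.165 0.233]
side 110 4 [0.405 0.408] [0.165 0.169]
side 120 6 [0.406 0.408] [0.161 0.167]
side 130 10 [0.407 0.41 ] [0.163 0.167]
side 140 6 [0.408 0.41 ] [0.162 0.168]
side 150 23 [0.402 0.429] [0.163 0.202]
top 40 31 [0.37 0.44] [0.167 0.21 ]
top 50 32 [0.371 0.44 ] [0.166 0.208]
top 60 35 [0.372 0.441] [0.166 0.208]
top 70 28 [0.373 0.441] [0.168 0.205]
top 80 69 [0.376 0.441] [0.165 0.201]
top 90 73 [0.377 0.445] [0.165 0.204]
top 130 4 [0.408 0.409] [0.163 0.166]
top 150 10 [0.411 0.414] [0.164 0.173]
```

Nearly upright on the floor (about 4° lean), centred at (0.406, 0.206). I'll lower a little further.

```bash
python3 -m inch '[0,0,0,0,0,0.7,1, 0,0,0,0,0,0.7,1, 0,0,0,0,0,0.7,1]' | sed -n '2p;4p'
python3 -m inch '[0,0,0,0,0,0.7,1, 0,0,0,0,0,0.7,1, 0,0,0,0,0,0.7,1]' | sed -n '2p;4p'
python3 -m inch '[0,0,0,0,0,0.7,1, 0,0,0,0,0,0.7,1, 0,0,0,0,0,0.7,1]' | sed -n '2p;4p'
python3 b3.py | grep -v 1[0-5]0
```

```text
eef_pos: [0.4172, 0.2057, 0.1436]
force: [-0.7, 0.4, -2.8]
eef_pos: [0.4171, 0.2057, 0.1428]
force: [-0.4, 0.1, -3.3]
eef_pos: [0.4172, 0.2057, 0.1422]
force: [-0.4, 0.4, -2.9]
[0.4172 0.2057 0.1422] [-0.4  0.4 -2.9]
side 50 146 [0.368 0.437] [0.165 0.247]
side 60 164 [0.368 0.437] [0.167 0.247]
side 70 143 [0.37  0.436] [0.169 0.248]
side 80 214 [0.369 0.436] [0.167 0.246]
side 90 183 [0.368 0.438] [0.166 0.249]
top 40 20 [0.371 0.438] [0.166 0.21 ]
top 50 33 [0.37  0.438] [0.167 0.208]
top 60 21 [0.37  0.432] [0.167 0.2  ]
top 70 30 [0.371 0.438] [0.168 0.207]
top 80 71 [0.372 0.439] [0.165 0.202]
top 90 59 [0.373 0.439] [0.166 0.202]
```

```bash
python3 -m inch '[0,0,0,0,0,0.7,1, 0,0,0,0,0,0.7,1, 0,0,0,0,0,0.7,1]' | sed -n '2p;4p'
python3 -m inch '[0,0,0,0,0,0.7,1, 0,0,0,0,0,0.7,1, 0,0,0,0,0,0.7,1]' | sed -n '2p;4p'
python3 b3.py | grep -v 1[0-5]0
```

```text
eef_pos: [0.4172, 0.2057, 0.1415]
force: [-0.9, -0.1, -2.4]
eef_pos: [0.4177, 0.2057, 0.1412]
force: [0.1, -2.2, 0.9]
[0.4177 0.2057 0.1412] [ 0.1 -2.2  0.9]
side 40 103 [0.365 0.437] [0.165 0.246]
side 50 143 [0.368 0.438] [0.166 0.247]
side 60 161 [0.367 0.433] [0.166 0.247]
side 70 159 [0.368 0.436] [0.168 0.249]
side 80 213 [0.368 0.435] [0.165 0.246]
side 90 170 [0.367 0.436] [0.166 0.249]
top 40 27 [0.369 0.433] [0.166 0.199]
top 50 26 [0.369 0.435] [0.166 0.2  ]
top 60 24 [0.371 0.437] [0.167 0.209]
top 70 29 [0.37  0.427] [0.168 0.195]
top 80 66 [0.373 0.437] [0.165 0.2  ]
top 90 57 [0.373 0.438] [0.165 0.204]
```

The bucket is flat on the floor. I'll release and rise.

```bash
python3 -m inch '[0,0,0,0,0,0,0.6, 0,0,0,0,0,0,0.4, 0,0,0,0,0,0,0.1, 0,0,0,0,0,0,0.1, 0,0,0,0,0,0,0.1]' | sed -n '2p;4,6p'
python3 -m inch '[0,0,0,0,0,-8,0.1, 0,0,0,0,0,-16,0.1, 0,0,0,0,0,-28,0.1, 0,0,0,0,0,-45,0.1, 0,0,0,0,0,-60,0.1]' | sed -n '2p;4,5p'
python3 -m inch '[0,0,0,0,0,-20,0.1, 0,0,0,0,0,-40,0.1, 0,0,0,0,0,-60,0.1, 0,0,0,0,0,-70,0.1]' | sed -n '2p;4,5p'
python3 b3.py
python3 - <<'E'
from h import *
im,W=cloud("side")
def circ(x,y,z,R=.04):
  m=(abs(W[...,2]-z)<.008)&(np.hypot(W[...,0]-x,W[...,1]-y)<R); (a,b),q=cv2.minEnclosingCircle(W[m][:,:2].astype(np.float32)); print(round(a,3),round(b,3),round(q,3),round(float(W[m][:,2].max()),3))
for p in((.424,.323,.1),(.41,-.385,.1),(.41,-.305,.1),(.41,-.225,.1),(.632,-.182,.093,.045),(.6415,-.083,.093,.045),(.651,.016,.093,.045),(.602,-.336,.08)): circ(*p)
pan("side"); print(r.trace("side","bottle_d")[0]["extent"])
E
```

```text
eef_pos: [0.4172, 0.2058, 0.1408]
force: [-0.2, -0.5, -0.6]
finger_gap: 0.0382
grasp_force: 0.0
eef_pos: [0.4176, 0.2059, 0.2027]
force: [0.5, -0.1, 0.0]
finger_gap: 0.038
eef_pos: [0.4182, 0.206, 0.274]
force: [0.2, 0.2, 0.3]
finger_gap: 0.0386
[0.4182 0.206  0.274 ] [0.2 0.2 0.3]
side 40 98 [0.367 0.437] [0.165 0.247]
side 50 143 [0.368 0.438] [0.166 0.248]
side 60 173 [0.368 0.435] [0.166 0.247]
side 70 150 [0.368 0.436] [0.168 0.247]
side 80 222 [0.369 0.435] [0.166 0.247]
side 90 160 [0.367 0.436] [0.166 0.248]
side 100 14 [0.399 0.412] [0.164 0.256]
side 110 9 [0.403 0.413] [0.166 0.256]
side 120 7 [0.403 0.407] [0.164 0.168]
side 130 6 [0.404 0.408] [0.163 0.167]
side 140 5 [0.408 0.41 ] [0.164 0.17 ]
side 150 10 [0.409 0.412] [0.163 0.17 ]
top 40 55 [0.368 0.436] [0.166 0.245]
top 50 47 [0.37  0.436] [0.166 0.245]
top 60 43 [0.369 0.437] [0.167 0.245]
top 70 55 [0.369 0.436] [0.168 0.244]
top 80 120 [0.367 0.438] [0.165 0.241]
top 90 97 [0.369 0.439] [0.174 0.234]
top 100 4 [0.402 0.404] [0.164 0.167]
top 120 4 [0.405 0.408] [0.164 0.167]
top 150 19 [0.411 0.425] [0.166 0.211]
0.424 0.325 0.031 0.108
0.407 -0.385 0.029 0.108
0.409 -0.304 0.029 0.108
0.409 -0.224 0.03 0.108
0.63 -0.184 0.042 0.101
0.643 -0.087 0.041 0.1
0.651 0.013 0.042 0.101
0.606 -0.325 0.017 0.088
side 145 ((376.5244140625, 259.947509765625), (53.92698287963867, 257.385009765625), 2.0060927867889404) [[0.347, 0.138], [0.399, 0.386]]
[387.1, 365.1, 26.4, 47.5]
```

Everything stands where it should: rim heights match and the bucket is upright inside the pan. Handing in.

```bash
python3 -c "
from station import r
print(r.finish_job())"
```

```text
the job is handed in; nothing more can be done
None
```

The job is handed in: my last measurements put the three sound adapters in the drying tray, the cracked adapter and its bucket upright in the pan, the other three buckets in the stand and the bottle upright; the bucket's first set-down in the pan went in tilted at up to 26 N, so I lifted it, let the swing die and set it down again.

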